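# Fish the dropped collars from behind the guard and stow the hook rod

### The job

Some collars have rolled behind the wire guard: use the hooked rod, not the fingers, to draw every one of them out through the guard's open side, and lay them all flat on the floor of the blue tray, none on top of another. Put the hooked rod away with about half of its plain straight end pushed through the eye of the keeper, the rod standing level on the desk, and leave the tube, the bottle and the can where they are.

Things in the scene. Friction and masses are not known exactly. Their poses are not given: they have to be found in the camera images.
- guard: Fixed guard, origin on the desk under its centre. 160 mm deep (x), 222 wide (y); 4 mm grey walls at the back (+x) and both sides, roof of 6 mm wires 63 to 69 mm above the desk, 36 mm apart (no room for fingers), no floor. Only the front (x = -80 mm) is open, but for a wire across its top. Yaw is about -90 degrees: the front looks to world +y.
- mouth (a point): Centre of the guard's open front at desk height (guard x = -80 mm); axes as the guard's, so +x leads in.
- rod: Loose hooked rod, about 180 g. Wooden grip block 70 x 20 x 52 mm (x, y, z), origin under its centre. An 8 mm steel rod runs through it along x, axis 25 mm above the underside: ahead to x = +200 mm, where it turns straight down (the hook, tip at z = 0); behind to a plain rounded end at x = -125 mm. On the desk it stands on block and hook tip, z up. Balances a little ahead of the origin.
- keeper: Fixed keeper for the rod: aluminium foot 30 x 70 x 6 mm (x, y, z) carrying an upright round steel eye. Origin under the centre of the foot, on the desk; the hole of the eye runs along its x.
- eye (a point): Centre of the hole of the keeper's eye, 25 mm above the desk (the height of the rod's axis when the rod stands on the desk). Clear hole 16 mm, eye made of 8 mm round bar, 32 mm across outside. The hole runs along x, open from both sides.
- tray: Fixed shallow blue open tray, 188 x 188 mm outside, 18 mm tall, walls and floor 4 mm thick. Origin under its centre, on the desk; sides along its x and y.
- collar1: Loose black collar (short ring): 38 mm outside, 24 mm hole, 14 mm tall, 40 g. Origin at its centre, 7 mm above what it lies on; z is the axis of the hole. Three or four collars are present; an absent one reads None from the start.
- collar2: Loose black collar (short ring): 38 mm outside, 24 mm hole, 14 mm tall, 40 g. Origin at its centre, 7 mm above what it lies on; z is the axis of the hole. Three or four collars are present; an absent one reads None from the start.
- collar3: Loose black collar (short ring): 38 mm outside, 24 mm hole, 14 mm tall, 40 g. Origin at its centre, 7 mm above what it lies on; z is the axis of the hole. Three or four collars are present; an absent one reads None from the start.
- collar4: Loose black collar (short ring): 38 mm outside, 24 mm hole, 14 mm tall, 40 g. Origin at its centre, 7 mm above what it lies on; z is the axis of the hole. Three or four collars are present; an absent one reads None from the start.
- tube: Bystander: loose upright steel tube, 48 mm across, 110 mm tall; origin under its foot.
- glue: Bystander: loose amber glue bottle, 44 mm across, 120 mm tall; origin under its foot.
- barrel: Bystander: loose black can, 54 mm across, 75 mm tall; origin under its foot.
Mind the look-alikes: they are no part of the job. What is shaped like the keeper but green is not meant.

How it is judged (in metres and radians):
On the way:
1. every collar has been drawn clear of the guard (x of each of collar1, collar2, collar3, collar4 in the frame of guard below -0.1 m), for 0.2 s.
At the end, for the whole second after the job is handed in: Every collar present lies flat (within 0.15 rad) on the floor of the tray, unstacked and at rest; the rod's plain end passes through the keeper's eye with 20 to 80 mm of it beyond the eye's centre, the rod upright on the desk (tilt under 0.2 rad, underside less than 8 mm above it) and at rest (x of collar1 in the frame of tray between -0.09 and 0.09 m and y of collar1 in the frame of tray between -0.09 and 0.09 m and z of each of collar1, collar2, collar3, collar4 in the frame of tray below 0.0155 m and angle between the z axis of each of collar1, collar2, collar3, collar4 and the z axis of tray, either way round below 0.15 rad and linear speed of each of collar1, collar2, collar3, collar4, rod below 0.02 m/s and x of collar2 in the frame of tray between -0.09 and 0.09 m and y of collar2 in the frame of tray between -0.09 and 0.09 m and x of collar3 in the frame of tray between -0.09 and 0.09 m and y of collar3 in the frame of tray between -0.09 and 0.09 m and x of collar4 in the frame of tray between -0.09 and 0.09 m and y of collar4 in the frame of tray between -0.09 and 0.09 m and x of eye in the frame of rod between -0.105 and -0.045 m and y of eye in the frame of rod between -0.009 and 0.009 m and z of eye in the frame of rod between 0.015 and 0.035 m and angle between rod's own z axis and vertical below 0.2 rad and height (world z) of rod below 0.008 m); the robot touches nothing.
It fails at once if the fingers touch a collar that is still behind the guard ((contact force between the fingers and collar1 above 0.5 N and x of collar1 in the frame of guard between -0.075 and 0.09 m and y of collar1 in the frame of guard between -0.11 and 0.11 m) or (contact force between the fingers and collar2 above 0.5 N and x of collar2 in the frame of guard between -0.075 and 0.09 m and y of collar2 in the frame of guard between -0.11 and 0.11 m) or (contact force between the fingers and collar3 above 0.5 N and x of collar3 in the frame of guard between -0.075 and 0.09 m and y of collar3 in the frame of guard between -0.11 and 0.11 m) or (contact force between the fingers and collar4 above 0.5 N and x of collar4 in the frame of guard between -0.075 and 0.09 m and y of collar4 in the frame of guard between -0.11 and 0.11 m)).
It fails at once if a bystander (tube, bottle or can) is shifted by more than 3 cm or knocked over (distance of any of tube, glue, barrel from where it was at the start of the episode above 0.03 m or angle between any of tube, glue, barrel's own z axis and vertical above 0.5 rad).
Of collar1, collar2, collar3, collar4 only 3 to 4 are there at a start; the rules pass over those that are not, and their reading is None.
At some moment in a run one of collar1, collar2, collar3, collar4 may be knocked a few centimetres aside while the robot is not near it.
Once in a run the grip may slacken for a moment while it holds something.
It also fails if it takes over 210 s, if anything falls off the work surface, if the arm or the gripper's body presses on something with over 40 N, if the wrist force passes 120 N, or if a joint passes its speed limit or range.

### The arm

A 6-joint arm with a two-finger parallel gripper is mounted at the origin on the work surface. World frame = base frame: x ahead of the robot, y to its left, z up, the work surface at z = 0. Lengths are in mm, angles in rad, forces in N, time in s.
With the tool pointing down it reaches from about 300 to 775 mm from the base axis. Payload 14.6 kg.
Tool frame: the origin (TCP) lies midway between the tips of the shut fingers; the grasp point (between the pads) lies 19 mm behind it (manip.tcp_to_grasp is the distance from the TCP to the grasp point, in mm); z points along the fingers, x is the direction in which the jaws open and shut, and the axes are right-handed (so a half turn about z gives the same grasp; the last joint's range is limited). The gripper opens to 94 mm and grips with 3 to 60 N. Pads are 16 mm wide; open, the fingers measure 119 mm over their backs; the gripper's body (75 mm by 177 mm) begins 78 mm behind the grasp point.
Start: joints at [-1.416, 0.3, 1.521, -0, 1.321, -0.067], TCP at [120.986, -536.518, 205.446] pointing down, gripper open.
Joint ranges: [-3.03, 3.03], [-0.79, 2.21], [0.23, 2.52], [-1.04, 4.18], [0, 3.07], [-2.55, 2.55]. Speed limits (rad/s): [2.22, 2.22, 2.57, 3.14, 3.14, 3.14].

### API

Orientations are given as [roll, pitch, yaw] about the fixed x, y, z axes, in that order (R = Rz(yaw) Ry(pitch) Rx(roll)).
In Python, from cell import manip gives the robot as it stands.
- The arm moves only by the tool arm_command, never from a script. Its argument "steps" is a list of rows, each a list of 3 entries, a list of its own where there are three numbers: the opening, from 0 (shut) to 1 (fully open), then the shift along the tool's x, y, z in cm, then the turn about the tool's z in rad. A call has 1 to 5 rows; each row shifts and turns the commanded pose from where the row before left it, along the tool's axes as they then stand; what a row does not reach is not made up. A row lasts 1/12 s, in which the tool goes at most 41.7 mm and 7.16 degrees, less where a joint would pass 70% of its speed; a pose out of reach is approached as far as the arm can. A call with a gripper value outside its range is refused whole. The fingers move at their own pace and stop on an object; "force" is the grip in N (left out, the last holds). Time passes only in rows, so rows that do not move let the fingers close. It gives the time, the measured TCP pose, the force and the opening at its end, in the units of the state.
- manip.read_state(): the state, without advancing time (a new reading comes with each control period).
- manip.camera(name): name is "scene" or "top" or "wrist"; returns (picture, depth): 420x560x3 uint8, red, green, blue; 420x560 float32, mm along the optical axis (not along the pixel's ray), 0 where there is no reading.
- manip.calibration(name): a dict with "fx", "fy", "cx", "cy" (pixels), "R" (3x3) and "t" (3): a world point X has camera coordinates R X + t; the wrist camera has in their place "tool_from_camera" (4x4, takes a point from camera to tool coordinates, whose origin is the TCP and whose axes are the tool frame's). Camera axes: x right, y down, z forward; pixel columns grow to the right and rows downward; lengths in mm; the calibration is good to about 2 mm. A picture is of the moment at which its call begins: read the wrist's pose just before it. calibration takes no time and is no camera call.
- manip.sign_off(): hands the job in, once; it reports no verdict.
The state is a dict: "clock": time; "joints": joint angles; "qd": joint speeds; "effort": joint torques, N m; "eef_pos": TCP position; "eef_rot": TCP orientation; "wrist_force": force on the tool from outside, world axes, zero at the start; "moment": the same for the moment, N m; "finger_gap": finger opening in mm.
Only numpy, scipy, OpenCV 4.12 (cv2) and the standard library are available. Lean on these libraries where they do the work, as an engineer would, in place of code of your own. Each camera call takes 0.05 s, during which the arm holds its last target.

## Working session

There is one attempt and no reset: what is moved stays moved. The work goes in short steps, Python scripts to look and compute and a tool call to move; the robot and the scene stay as the last step left them, time stands still between calls to the robot, and variables do not carry over. Pictures are saved under pics/ and viewed, and the job is handed in when it is done.

Besides the shell and the picture viewer there is one more tool, called after ">>>" as name([rows], argument=value, ...), one row to a line, values as JSON. arm_command: Moves the arm, as the interface text tells. Its arguments: {"type":"object","properties":{"steps":{"type":"array","items":{"type":"array"}},"force":{"type":"number"}},"required":["steps"]}

```bash
ls; mkdir -p pics
python3 - <<'E'
from cell import manip
import cv2
s=manip.read_state(); print(s)
for n in ("scene","top","wrist"):
    p,d=manip.camera(n); cv2.imwrite(f"pics/{n}0.png",p[:,:,::-1]); 
    import numpy as np; np.save(f"pics/{n}0.npy",d)
    c=manip.calibration(n); print(n,c)
E
```

```text
pics
{'clock': 0.0, 'joints': array([-1.41559929e+00,  3.00485030e-01,  1.52161451e+00,  1.82499123e-05,
        1.32069412e+00, -6.66067792e-02]), 'qd': array([ 0.00067495,  0.00061791, -0.00121708, -0.0020096 , -0.0016444 ,
       -0.00087154]), 'effort': array([ 3.97178010e-03, -5.31796753e+01, -3.52732015e+01,  7.09800725e-02,
        2.44419841e-02, -9.05893148e-05]), 'eef_pos': array([ 120.94977304, -536.253784  ,  204.86455046]), 'eef_rot': array([-3.14149508e+00,  1.19716685e-03, -1.34899698e+00]), 'wrist_force': array([0.1718061 , 0.16206287, 0.35859401]), 'moment': array([ 0.00106707, -0.01249575, -0.00015343]), 'finger_gap': 94.06590799518365}
scene {'fx': 510.0424793697791, 'fy': 510.0424793697791, 'cx': 273.49089548724055, 'cy': 206.6992365565931, 'R': array([[ 0.68514802,  0.72829295,  0.01271124],
       [ 0.57960925, -0.53453725, -0.6150797 ],
       [-0.44116358,  0.42878819, -0.78836247]]), 't': array([-483.9586594 , -281.3492518 , 1579.11698384])}
top {'fx': 475.3130259503476, 'fy': 475.3130259503476, 'cx': 278.64716055343274, 'cy': 212.97577715773497, 'R': array([[ 0.01351104, -0.99985642, -0.01022689],
       [-0.98492654, -0.011544  , -0.17258753],
       [ 0.17244469,  0.01240457, -0.98494109]]), 't': array([  85.44246332,  616.29536661, 1050.64198191])}
wrist {'fx': 319.88882501045526, 'fy': 319.88882501045526, 'cx': 281.5318426668171, 'cy': 210.1848623196926, 'tool_from_camera': array([[ 9.99999142e-01,  1.11467002e-03,  6.87565827e-04,
        -1.55530120e-01],
       [-1.24719312e-03,  9.70720613e-01,  2.40208111e-01,
        -6.94322428e+01],
       [-3.99681541e-04, -2.40208762e-01,  9.70721170e-01,
        -1.79121046e+02],
       [ 0.00000000e+00,  0.00000000e+00,  0.00000000e+00,
         1.00000000e+00]])}
```

View pics/scene0.png

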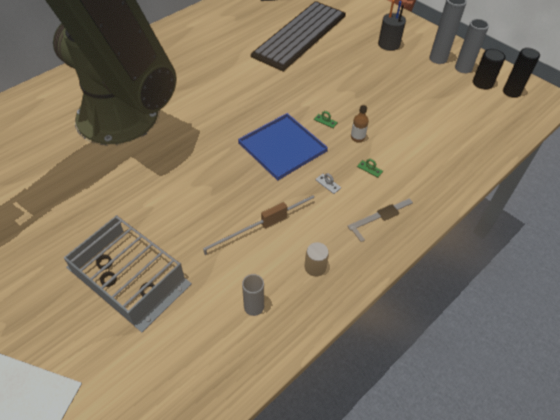

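View pics/top0.png

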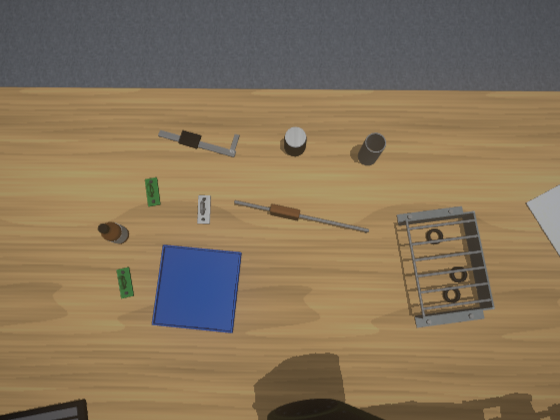

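View pics/wrist0.png

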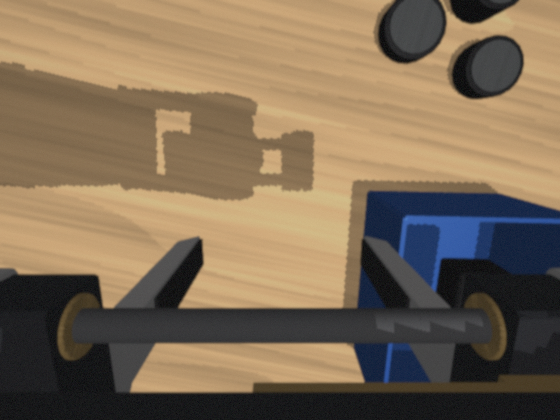

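The target is the middle rod at top-view (285,212): a wooden block with the rod split about 125:200. The dark one at (190,140) is shorter and lying on its side. The silver keeper is at (204,210), with green look-alikes at (152,192) and (125,283). The tray is at (198,288), and three collars are visible in the guard at (434,237), (458,274) and (451,295). Next I'll measure and enlarge these.

```bash
cat > h.py <<'E'
from cell import manip
import numpy as np, cv2
from scipy.spatial.transform import Rotation as Ro
def cam(n,tag=None):
    s=manip.read_state(); p,d=manip.camera(n)
    if tag: cv2.imwrite(f"pics/{tag}.png",p[:,:,::-1])
    return s,p,d
def ext(n,s=None):
    c=manip.calibration(n)
    if n=="wrist":
        T=np.eye(4);T[:3,:3]=Ro.from_euler('xyz',s['eef_rot']).as_matrix();T[:3,3]=s['eef_pos']
        W=T@np.array(c['tool_from_camera']); return c,W[:3,:3],W[:3,3]
    R=np.array(c['R']);t=np.array(c['t']); return c,R.T,-R.T@t
def world(n,d,s=None):
    c,R,o=ext(n,s)
    v,u=np.mgrid[0:d.shape[0],0:d.shape[1]].astype(float)
    P=np.stack([(u-c['cx'])/c['fx']*d,(v-c['cy'])/c['fy']*d,d],-1)
    return P@R.T+o
def atz(n,u,v,z,s=None):
    c,R,o=ext(n,s)
    r=R@np.array([(u-c['cx'])/c['fx'],(v-c['cy'])/c['fy'],1.]); return o+r*(z-o[2])/r[2]
def proj(n,X,s=None):
    c,R,o=ext(n,s); p=(np.atleast_2d(X)-o)@R
    return np.stack([p[:,0]/p[:,2]*c['fx']+c['cx'],p[:,1]/p[:,2]*c['fy']+c['cy']],-1)
def crop(p,u0,v0,u1,v1,k,tag):
    cv2.imwrite(f"pics/{tag}.png",cv2.resize(p[v0:v1,u0:u1,::-1],None,fx=k,fy=k,interpolation=cv2.INTER_CUBIC))
E
python3 - <<'E'
from h import *
p=cv2.imread('pics/top0.png')[:,:,::-1]; d=np.load('pics/top0.npy')
W=world('top',d)
hh=W[...,2]
print('table', np.percentile(hh[100:300,0:100],[5,50,95]))
for nm,(u0,v0,u1,v1) in dict(tray=(145,235,250,340),guard=(385,195,505,335),rod=(228,190,375,240),keeper=(192,188,216,230),glue=(95,215,135,250),barrel=(280,120,312,160),tube=(355,128,390,170)).items():
    w=W[v0:v1,u0:u1].reshape(-1,3); w=w[w[:,2]>5]
    print(nm,len(w),w.min(0).round(),w.max(0).round())
crop(p,225,180,385,240,5,'c_rod'); crop(p,385,195,505,335,4,'c_guard'); crop(p,90,160,250,340,3,'c_keep')
E
```

```text
table [-2.95562823  0.60263849  4.29062732]
tray 3145 [324.  80.   5.] [ 567.  415. 1142.]
guard 3792 [ 342. -448.    5.] [ 665.   80. 1142.]
rod 826 [ 425. -138.    5.] [ 680.  216. 1142.]
keeper 287 [425.  80.   5.] [ 671.  302. 1142.]
glue 517 [425.  80.   5.] [ 611.  540. 1142.]
barrel 560 [425.  18.   5.] [ 854.   88. 1142.]
tube 643 [ 425. -165.    5.] [ 842.   80. 1142.]
```

View pics/c_rod.png

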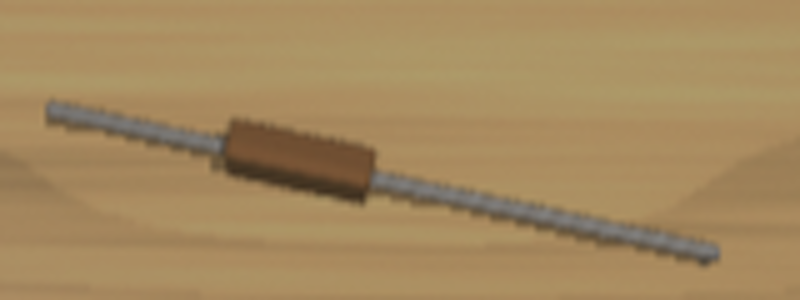

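View pics/c_guard.png

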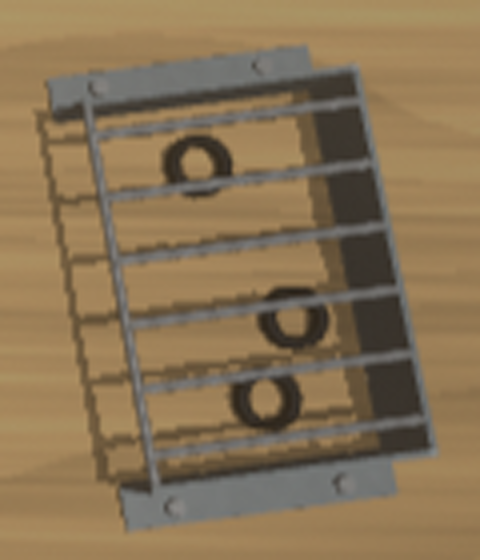

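View pics/c_keep.png

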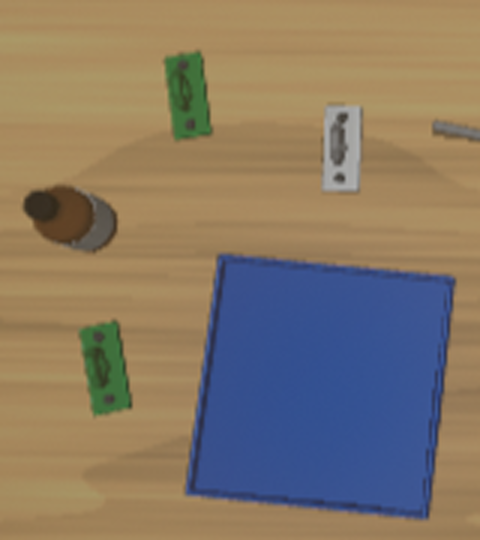

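Run:
```python
from h import *
p=cv2.imread('pics/scene0.png')[:,:,::-1]
crop(p,55,205,205,335,5,'c_gs')
A=lambda u,v,z:atz('top',u,v,z)[:2]
def off(x,y,ox,oy,k): return ox+(x+.5)/k-.5, oy+(y+.5)/k-.5
g=lambda x,y,z:A(*off(x,y,385,195,4),z).round(1)
print('guard front', g(88,103,66),g(155,490,66),'back',g(357,70,67),g(432,452,67))
for c in [(197,165),(293,317),(266,400)]: print('collar',g(*c,12))
r=lambda x,y,z:A(*off(x,y,225,180,5),z).round(1)
print('rod tail',r(47,111,25),'hook end',r(717,252,25),'block top corners',r(232,120,52),r(375,150,52),r(366,183,52),r(226,156,52))
k=lambda x,y,z:A(*off(x,y,90,160,3),z).round(1)
print('keeper foot',k(328,103,6),k(361,107,6),k(357,191,6),k(322,190,6))
print('tray',k(219,255,18),k(455,277,18),k(428,518,18),k(187,493,18))
```

```text
guard front [ 599.3 -199.7] [ 383.5 -229.5] back [ 620.1 -353.5] [ 406.2 -382.5]
collar [ 571.4 -277.3]
collar [ 482.1 -329.7]
collar [ 433.7 -311.6]
rod tail [646.2 201. ] hook end [ 581.8 -118.4] block top corners [637.6 111.4] [624.1  44.5] [608.4  48.6] [620.4 113.9]
keeper foot [668.4 289.4] [665.4 262.3] [596.1 262.9] [596.6 291.2]
tray [541.7 368.6] [526.6 180.8] [341.3 196.5] [357.4 383. ]
```

View pics/c_gs.png

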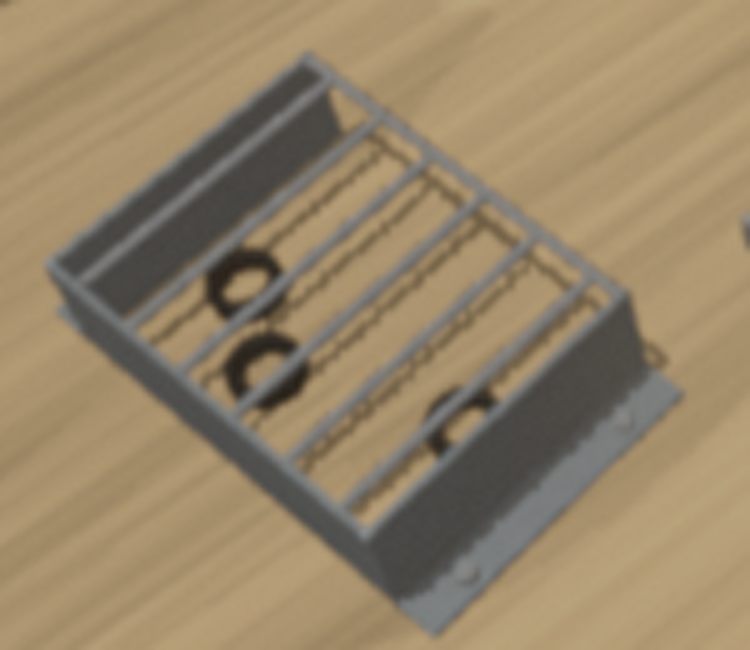

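Three collars are present, and the scene crop shows the same three under the wires. The guard yaw is about -82°, its centre about (502,-291), and the measured sizes agree with the given ones. The rod is 326 mm long with its origin near (622,79) and yaw -101°. I'll write a planner and move over the rod.

```bash
cat >> h.py <<'E'
def plan(x,y,z,yaw,n,cur=None,dec=2):
    """rows (tool axes, cm, rad) to reach TCP pose, tool down"""
    s=manip.read_state()
    if cur is None: cur=[*s['eef_pos'],s['eef_rot'][2]]
    cx,cy,cz,cw=cur; out=[]
    tw=(yaw-cw+np.pi)%(2*np.pi)-np.pi
    for i in range(n):
        k=n-i
        dx,dy,dz=(x-cx)/k,(y-cy)/k,(z-cz)/k
        tx=np.array([np.cos(cw),np.sin(cw)]); ty=np.array([np.sin(cw),-np.cos(cw)])
        a=round((dx*tx[0]+dy*tx[1])/10,dec);b=round((dx*ty[0]+dy*ty[1])/10,dec);c=round(-dz/10,dec)
        t=round(-((yaw-cw+np.pi)%(2*np.pi)-np.pi)/k,3)
        out.append(([a,b,c],t,round(10*np.hypot(np.hypot(a,b),c),1)))
        cx+=10*(a*tx[0]+b*ty[0]);cy+=10*(a*tx[1]+b*ty[1]);cz-=10*c;cw-=t
    for i,o in enumerate(out): print(i%5,list(o[0]),o[1],'|',o[2])
    print('end',round(cx,1),round(cy,1),round(cz,1),round(cw,3))
E
python3 - <<'E'
from h import *
d=np.load('pics/top0.npy'); W=world('top',d)
for nm,(u0,v0,u1,v1) in dict(glue=(95,215,135,250),barrel=(280,120,312,160),tube=(355,128,390,170)).items():
    w=W[v0:v1,u0:u1].reshape(-1,3); dd=d[v0:v1,u0:u1].ravel(); w=w[(dd>0)&(w[:,2]>5)]
    t=w[w[:,2]>w[:,2].max()-8]
    print(nm,np.median(w,0).round(),w.max(0).round(),w.min(0).round(),'top',t.mean(0).round())
plan(622,100,200,-0.199,20,dec=1)
E
```

```text
glue [563. 467.  78.] [611. 540. 124.] [533. 445.   5.] top [567. 476. 120.]
barrel [785.  57.  73.] [854.  88.  81.] [765.  18.   5.] top [794.  57.  76.]
tube [ 771. -123.   70.] [842. -96. 114.] [ 744. -165.    5.] top [ 770. -124.  110.]
0 [np.float64(-2.6), np.float64(-3.1), np.float64(0.0)] -0.058 | 40.5
1 [np.float64(-2.4), np.float64(-3.3), np.float64(0.0)] -0.057 | 40.8
2 [np.float64(-2.2), np.float64(-3.4), np.float64(0.0)] -0.058 | 40.5
3 [np.float64(-2.0), np.float64(-3.5), np.float64(0.0)] -0.057 | 40.3
4 [np.float64(-1.8), np.float64(-3.6), np.float64(0.0)] -0.058 | 40.2
0 [np.float64(-1.5), np.float64(-3.7), np.float64(0.0)] -0.057 | 39.9
1 [np.float64(-1.3), np.float64(-3.8), np.float64(0.0)] -0.058 | 40.2
2 [np.float64(-1.1), np.float64(-3.9), np.float64(0.0)] -0.057 | 40.5
3 [np.float64(-0.9), np.float64(-4.0), np.float64(0.0)] -0.058 | 41.0
4 [np.float64(-0.7), np.float64(-4.0), np.float64(0.0)] -0.057 | 40.6
0 [np.float64(-0.4), np.float64(-4.0), np.float64(0.1)] -0.058 | 40.2
1 [np.float64(-0.2), np.float64(-4.1), np.float64(0.0)] -0.057 | 41.0
2 [np.float64(0.0), np.float64(-4.1), np.float64(0.1)] -0.058 | 41.0
3 [np.float64(0.3), np.float64(-4.0), np.float64(0.0)] -0.057 | 40.1
4 [np.float64(0.5), np.float64(-4.0), np.float64(0.1)] -0.058 | 40.3
0 [np.float64(0.8), np.float64(-4.0), np.float64(0.0)] -0.057 | 40.8
1 [np.float64(1.0), np.float64(-3.9), np.float64(0.1)] -0.058 | 40.3
2 [np.float64(1.2), np.float64(-3.9), np.float64(0.0)] -0.057 | 40.8
3 [np.float64(1.4), np.float64(-3.8), np.float64(0.1)] -0.058 | 40.5
4 [np.float64(1.6), np.float64(-3.7), np.float64(0.0)] -0.057 | 40.3
end 622.0 99.9 200.0 -0.199
```

>>> arm_command([
  [1, [-2.6, -3.1, 0], -0.058],
  [1, [-2.4, -3.3, 0], -0.057],
  [1, [-2.2, -3.4, 0], -0.058],
  [1, [-2.0, -3.5, 0], -0.057],
  [1, [-1.8, -3.6, 0], -0.058],
])

```text
clock: 0.57
eef_pos: [245.2, -374.6, 205.3]
eef_rot: [-3.142, 0.0, -1.059]
wrist_force: [1.0, -0.3, 0.4]
finger_gap: 94.3
```

>>> arm_command([
  [1, [-1.5, -3.7, 0], -0.057],
  [1, [-1.3, -3.8, 0], -0.058],
  [1, [-1.1, -3.9, 0], -0.057],
  [1, [-0.9, -4.0, 0], -0.058],
  [1, [-0.7, -4.0, 0], -0.057],
])

```text
clock: 0.98
eef_pos: [370.8, -215.9, 205.5]
eef_rot: [-3.142, -0.0, -0.771]
wrist_force: [0.3, -1.3, -0.2]
finger_gap: 94.0
```

>>> arm_command([
  [1, [-0.4, -4.0, 0.1], -0.058],
  [1, [-0.2, -4.1, 0], -0.057],
  [1, [0, -4.1, 0.1], -0.058],
  [1, [0.3, -4.0, 0], -0.057],
  [1, [0.5, -4.0, 0.1], -0.058],
])

```text
clock: 1.4
eef_pos: [496.6, -56.7, 202.5]
eef_rot: [-3.142, -0.0, -0.483]
wrist_force: [0.1, -0.6, 0.1]
finger_gap: 94.2
```

>>> arm_command([
  [1, [0.8, -4.0, 0], -0.057],
  [1, [1.0, -3.9, 0.1], -0.058],
  [1, [1.2, -3.9, 0], -0.057],
  [1, [1.4, -3.8, 0.1], -0.058],
  [1, [1.6, -3.7, 0], -0.057],
])

```text
clock: 1.82
eef_pos: [622.7, 101.7, 199.9]
eef_rot: [3.141, 0.001, -0.196]
wrist_force: [0.9, 0.4, -0.4]
finger_gap: 94.1
```

Run:
```python
from h import *
s,p,d=cam('wrist','w1'); np.save('pics/w1.npy',d); print(s['clock'],s['eef_pos'],s['eef_rot'])
```

```text
1.8167 [622.73407924 101.69955816 199.91020182] [ 3.14138687e+00  6.13601626e-04 -1.95887288e-01]
```

View pics/w1.png

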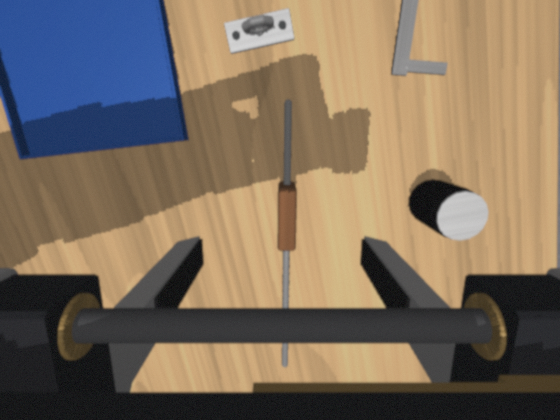

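The wrist view shows the rod upright between the fingers. Its tail is at (289,101), the block spans rows 185-249, and the hook end is near (285,365). The silver keeper is at (258,32).

Run:
```python
from h import *
s=manip.read_state()
A=lambda u,v,z:atz('wrist',u,v,z,s)[:2].round(1)
t=A(289,101,25);h=A(285,365,25)
print(t,h,np.hypot(*(t-h)),np.arctan2(*(h-t)[::-1]))
b1=A(287,185,52);b2=A(287,249,52);print('block ends',b1,b2,'sides',A(278,225,52),A(297,225,52))
p=cv2.imread('pics/w1.png')[:,:,::-1]
crop(p,215,0,305,60,8,'c_k1')
u=(b1-b2)
# rod origin from tail
di=(h-t)/np.hypot(*(h-t)); print('origin',t+125*di)
```

```text
[651.3 203.4] [ 587.7 -114. ] 323.7093140457963 -1.7685553908090645
block ends [633.4 120.8] [620.7  52. ] sides [616.2  80.4] [636.   76.6]
origin [626.74092908  80.83633477]
```

View pics/c_k1.png

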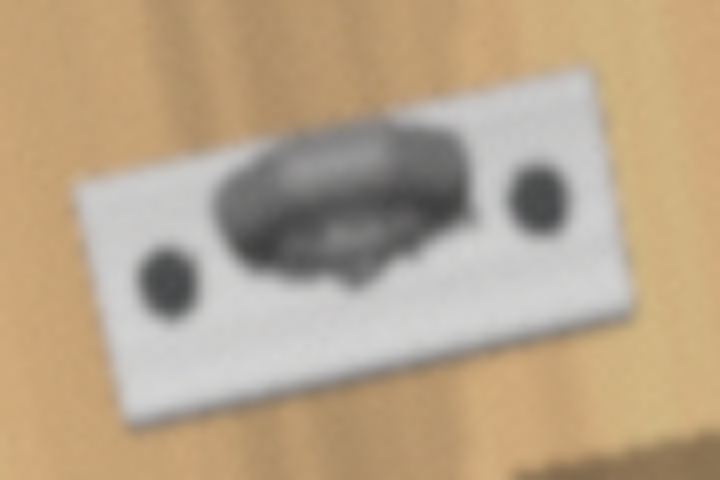

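Run:
```python
from h import *
plan(625.5,80,16,-0.198,5,dec=1)
```

```text
0 [np.float64(0.1), np.float64(0.5), np.float64(3.7)] 0.002 | 37.3
1 [np.float64(0.1), np.float64(0.5), np.float64(3.6)] 0.002 | 36.4
2 [np.float64(0.1), np.float64(0.5), np.float64(3.7)] 0.002 | 37.3
3 [np.float64(0.1), np.float64(0.5), np.float64(3.6)] 0.002 | 36.4
4 [np.float64(0.2), np.float64(0.6), np.float64(3.7)] 0.001 | 37.5
end 626.0 79.8 15.7 -0.198
```

>>> arm_command([
  [0.8, [0.1, 0.5, 3.7], 0.002],
  [0.8, [0.1, 0.5, 3.6], 0.002],
  [0.8, [0.1, 0.5, 3.7], 0.002],
  [0.8, [0.1, 0.5, 3.6], 0.002],
  [0.8, [0.2, 0.5, 3.6], 0.001],
], force=45)

```text
clock: 2.28
eef_pos: [622.3, 73.8, 16.6]
eef_rot: [3.141, 0.0, -0.208]
wrist_force: [1.1, -0.3, 0.3]
finger_gap: 75.2
```

>>> arm_command([
  [0, [0, 0, 0], 0],
  [0, [0, 0, 0], 0],
  [0, [0, 0, 0], 0],
  [0, [0, 0, 0], 0],
  [0, [0, 0, 0], 0],
], force=45)

```text
clock: 2.7
eef_pos: [623.9, 74.4, 20.9]
eef_rot: [-3.141, -0.003, -0.208]
wrist_force: [-1.1, 0.1, 0.3]
finger_gap: 45.3
```

>>> arm_command([
  [0, [0, 0, 0], 0],
  [0, [0, 0, 0], 0],
  [0, [0, 0, 0], 0],
])

```text
clock: 2.95
eef_pos: [623.0, 74.1, 19.0]
eef_rot: [-3.141, -0.001, -0.208]
wrist_force: [0.5, -0.5, -0.1]
finger_gap: 25.2
```

>>> arm_command([
  [0, [0, 0, 0], 0],
  [0, [0, 0, 0], 0],
  [0, [0, 0, 0], 0],
  [0, [0, 0, 0], 0],
])

```text
clock: 3.28
eef_pos: [623.0, 74.1, 18.8]
eef_rot: [-3.141, -0.0, -0.208]
wrist_force: [-1.9, 0.5, 5.1]
finger_gap: 19.5
```

Run:
```python
from h import *
s,p,d=cam('top','t1');print(s['finger_gap'],s['eef_pos'],s['eef_rot'])
crop(p,225,170,385,250,5,'c_t1')
```

```text
19.48176847890339 [622.96436115  74.08466167  18.76115946] [-3.14145396e+00 -3.20749485e-04 -2.07994557e-01]
```

View pics/t1.png

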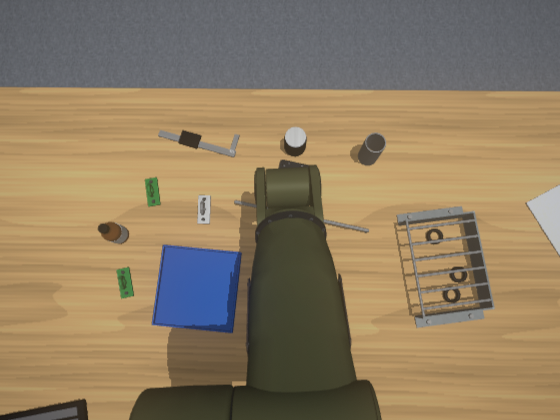

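>>> arm_command([
  [0, [0, 0, -0.7], 0],
  [0, [0, 0, -1.5], 0],
  [0, [0, 0, 0], 0],
  [0, [0, 0, 0], 0],
])

```text
clock: 3.67
eef_pos: [623.1, 74.0, 40.9]
eef_rot: [-3.141, -0.001, -0.208]
wrist_force: [0.9, -0.2, -1.7]
finger_gap: 19.9
```

Run:
```python
from h import *
plan(391,0,41,0.136,9,dec=1)
s,p,d=cam('scene','s2'); print(s['eef_pos'],s['wrist_force'])
crop(p,180,150,340,270,5,'c_s2')
```

```text
0 [np.float64(-2.4), np.float64(1.3), np.float64(-0.0)] -0.038 | 27.3
1 [np.float64(-2.4), np.float64(1.3), np.float64(-0.0)] -0.038 | 27.3
2 [np.float64(-2.4), np.float64(1.2), np.float64(-0.0)] -0.038 | 26.8
3 [np.float64(-2.5), np.float64(1.1), np.float64(-0.0)] -0.038 | 27.3
4 [np.float64(-2.5), np.float64(0.9), np.float64(-0.0)] -0.038 | 26.6
0 [np.float64(-2.6), np.float64(0.9), np.float64(-0.0)] -0.039 | 27.5
1 [np.float64(-2.6), np.float64(0.7), np.float64(-0.0)] -0.038 | 26.9
2 [np.float64(-2.6), np.float64(0.7), np.float64(-0.0)] -0.039 | 26.9
3 [np.float64(-2.6), np.float64(0.5), np.float64(-0.0)] -0.038 | 26.5
end 391.4 0.5 40.9 0.136
[623.13927825  74.03654373  40.86399097] [ 0.89488165 -0.24524671 -1.71579855]
```

View pics/c_s2.png

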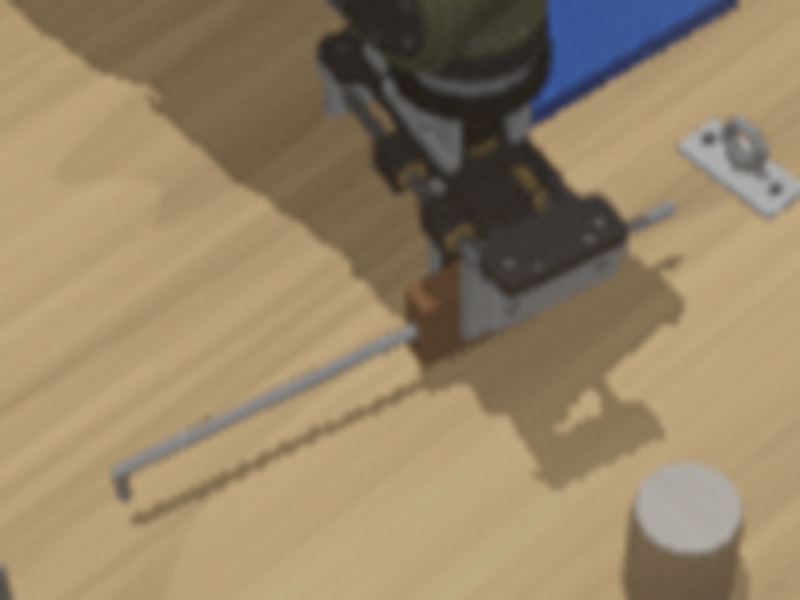

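The rod is held level about 22 mm up, with its hook at crop (120,485). Next I'll move to the front of the guard, lined up with the collar at guard y = -71.

>>> arm_command([
  [0, [-2.4, 1.3, 0], -0.038],
  [0, [-2.4, 1.3, 0], -0.038],
  [0, [-2.4, 1.2, 0], -0.038],
  [0, [-2.5, 1.1, 0], -0.038],
  [0, [-2.5, 0.9, 0], -0.038],
])

```text
clock: 4.13
eef_pos: [492.2, 32.2, 39.6]
eef_rot: [3.142, 0.001, -0.016]
wrist_force: [0.7, 0.0, -1.8]
finger_gap: 19.8
```

>>> arm_command([
  [0, [-2.6, 0.9, 0], -0.039],
  [0, [-2.6, 0.7, 0], -0.038],
  [0, [-2.6, 0.7, 0], -0.039],
  [0, [-2.6, 0.5, 0], -0.038],
  [0, [0, 0, 0], 0],
])

```text
clock: 4.55
eef_pos: [386.9, -0.0, 39.4]
eef_rot: [-3.141, 0.004, 0.138]
wrist_force: [-0.1, -0.8, -0.9]
finger_gap: 19.7
```

Run:
```python
from h import *
s,p,d=cam('top','t2'); print(s['clock'],s['eef_pos'],s['eef_rot'],s['finger_gap'])
crop(p,370,195,510,335,5,'c_t2')
```

```text
4.55 [ 3.86946807e+02 -3.80146191e-02  3.94452205e+01] [-3.14093009  0.00360865  0.13785496] 19.710078731058065
```

View pics/t2.png

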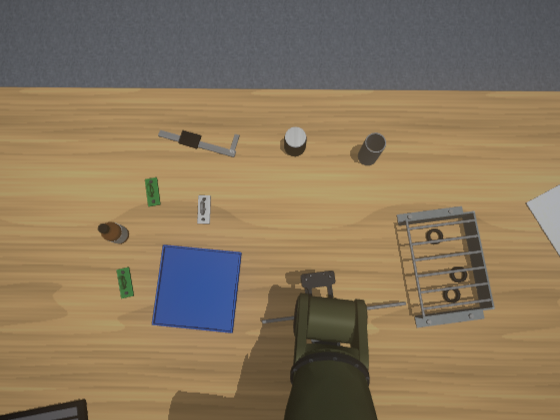

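View pics/c_t2.png

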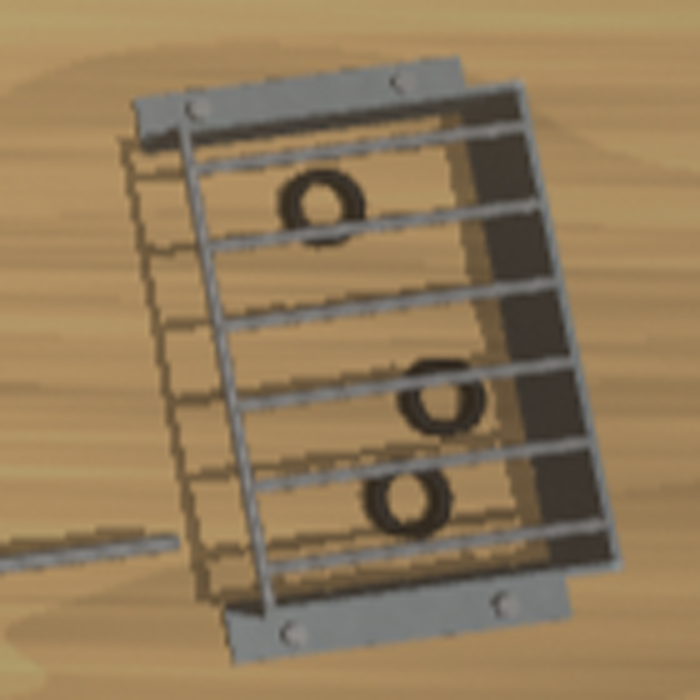

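```bash
cat >> h.py <<'E'
def offc(x,y,ox,oy,k): return ox+(x+.5)/k-.5, oy+(y+.5)/k-.5
GC=np.array([502.3,-291.3]);GX=np.array([0.1357,-0.9907]);GY=np.array([0.9907,0.1357])
def toG(P): d=np.asarray(P)[:2]-GC; return np.array([d@GX,d@GY]).round(1)
E
python3 - <<'E'
from h import *
s=manip.read_state()
g=lambda x,y,z:atz('top',*offc(x,y,370,195,5),z)[:2]
he=g(178,541,47); hm=g(5,566,47)
print('hook outer',he,toG(he),'yaw',np.arctan2(*(he-hm)[::-1]))
for c in [(323,207),(443,398),(408,498)]: q=g(*c,12); print(q.round(1),toG(q))
w=s['eef_rot'][2];tx=np.array([np.cos(w),np.sin(w)]);ty=np.array([np.sin(w),-np.cos(w)])
e=he-s['eef_pos'][:2];print('hook end in tool',e@tx,e@ty)
E
```

```text
hook outer [ 413.8456986  -195.24079182] [-107.2  -74.6] yaw -1.4166256887679742
[ 571.1 -278.1] [-3.8 70. ]
[ 481.3 -330.5] [ 35.9 -26.1]
[ 434.7 -311.8] [ 11.1 -69.7]
hook end in tool -2.1687516072052855 196.93340367174187
```

>>> arm_command([
  [0, [0.1, 2.4, 0], 0],
  [0, [0.1, 2.4, 0], 0],
  [0, [0.1, 2.5, 0], 0],
  [0, [0.1, 2.5, 0], 0],
  [0, [0.1, 2.4, 0], 0],
])

```text
clock: 5.02
eef_pos: [413.3, -121.0, 40.2]
eef_rot: [3.142, -0.0, 0.136]
wrist_force: [0.5, -0.1, -1.2]
finger_gap: 19.6
```

>>> arm_command([
  [0, [0, 0, 0], 0],
  [0, [0, 0, 0], 0],
])

```text
clock: 5.18
eef_pos: [413.0, -120.4, 40.0]
eef_rot: [-3.141, 0.0, 0.134]
wrist_force: [0.8, 0.5, -1.9]
finger_gap: 19.9
```

Run:
```python
from h import *
s,p,d=cam('top','t3'); print(s['clock'],s['eef_pos'],s['eef_rot'],s['finger_gap'])
crop(p,370,195,510,335,5,'c_t3')
s,p,d=cam('scene','s3');crop(p,55,205,205,335,5,'c_s3')
```

```text
5.1833 [ 412.99721582 -120.35565784   39.98896063] [-3.14134719e+00  3.29455015e-04  1.33774635e-01] 19.90052763617121
```

View pics/c_t3.png

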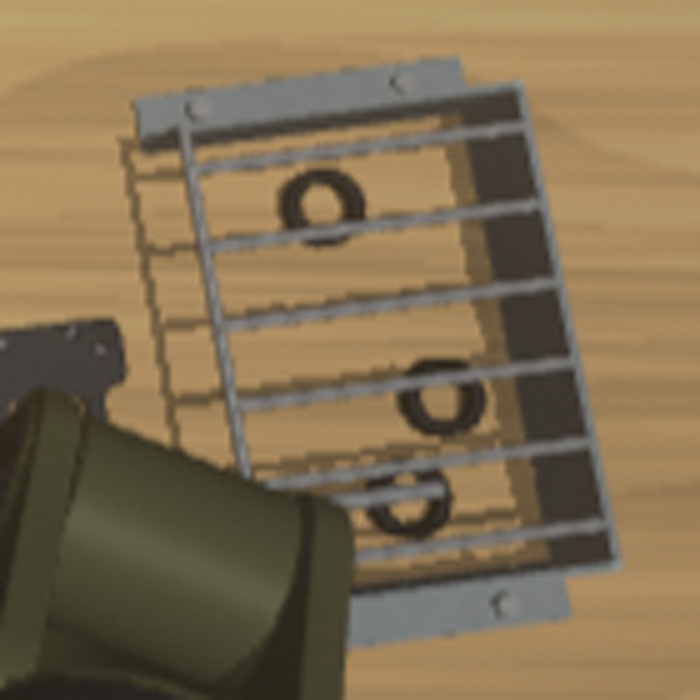

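View pics/c_s3.png

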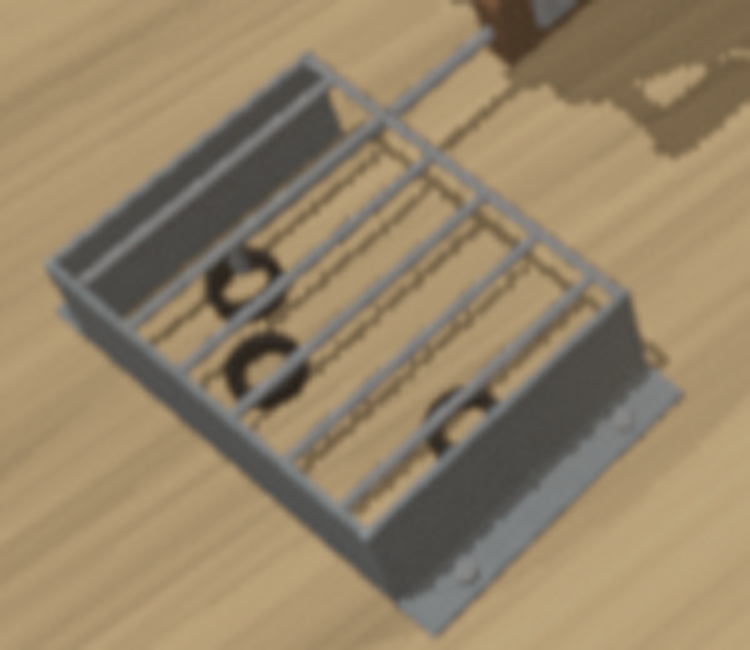

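Run:
```python
from h import *
g=lambda x,y,z:atz('top',*offc(x,y,370,195,5),z)[:2]
he=g(444,491,47); print('outer',he,toG(he), 'axis',he-4*GX)
t=atz('scene',*offc(241,268,55,205,5),23)[:2]; print('scene tip',t,toG(t))
q=atz('scene',*offc(247,284,55,205,5),12)[:2]; print('scene collar',q,toG(q))
s=manip.read_state();w=s['eef_rot'][2];P=s['eef_pos'][:2];print('pred',P+193*np.array([np.sin(w),-np.cos(w)])-1.7*np.array([np.cos(w),np.sin(w)]))
```

```text
outer [ 437.7410185  -316.05654345] [ 15.8 -67.3] axis [ 437.1982185  -312.09374345]
scene tip [ 435.97705881 -313.23356302] [ 12.7 -68.7]
scene collar [ 438.0222598  -314.31224513] [ 14.1 -66.8]
pred [ 437.10228538 -310.60562252]
```

>>> arm_command([
  [0, [0, 0, 1.0], 0],
  [0, [0, 0, 1.0], 0],
  [0, [0, 0, 0], 0],
])

```text
clock: 5.53
eef_pos: [412.4, -119.0, 18.8]
eef_rot: [-3.141, 0.001, 0.137]
wrist_force: [-0.2, -0.1, -2.2]
finger_gap: 19.6
```

Run:
```python
from h import *
s,p,d=cam('scene','s4'); print(s['clock'],s['eef_pos'],s['eef_rot'],s['finger_gap'],s['wrist_force'])
crop(p,55,205,205,335,5,'c_s4')
```

```text
5.5333 [ 412.37044283 -118.99142202   18.82484332] [-3.14100625e+00  7.72488616e-04  1.36774978e-01] 19.60621272217649 [-0.17928138 -0.05082181 -2.15435381]
```

View pics/c_s4.png

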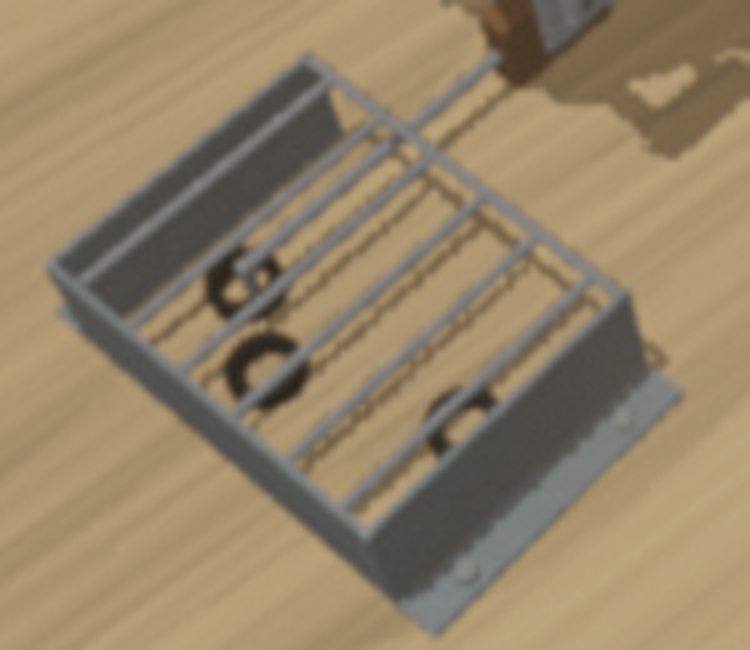

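The hook tip sits inside the collar's hole at crop (240,285), so I'll pull it out.

>>> arm_command([
  [0, [0, -0.8, 0], 0],
  [0, [0, -1.6, 0], 0],
  [0, [0, -1.6, 0], 0],
  [0, [0, -1.6, 0], 0],
  [0, [0, -1.6, 0], 0],
])

```text
clock: 6.0
eef_pos: [402.3, -47.1, 20.3]
eef_rot: [-3.141, 0.0, 0.136]
wrist_force: [0.4, -0.3, -0.8]
finger_gap: 19.7
```

>>> arm_command([
  [0, [0, -1.7, 0], 0],
  [0, [0, -1.7, 0], 0],
  [0, [0, -1.7, 0], 0],
  [0, [0, -1.7, 0], 0],
  [0, [0, -1.7, 0], 0],
])

```text
clock: 6.42
eef_pos: [390.7, 37.2, 20.3]
eef_rot: [-3.142, 0.0, 0.136]
wrist_force: [0.5, -0.3, -2.2]
finger_gap: 19.9
```

>>> arm_command([
  [0, [0, -1.0, 0], 0],
  [0, [0, -0.4, 0], 0],
  [0, [0, 0, 0], 0],
])

```text
clock: 6.67
eef_pos: [389.1, 50.6, 20.4]
eef_rot: [-3.142, 0.0, 0.138]
wrist_force: [-0.2, -0.9, -1.5]
finger_gap: 19.6
```

Run:
```python
from h import *
s,p,d=cam('top','t5'); print(s['clock'],s['eef_pos'],s['eef_rot'],s['finger_gap'],s['wrist_force'])
crop(p,350,195,510,335,5,'c_t5')
```

```text
6.6667 [389.05804079  50.56488948  20.38737762] [-3.14153874e+00  1.81282353e-04  1.37552125e-01] 19.55831715540133 [-0.22771726 -0.90705608 -1.47639333]
```

View pics/c_t5.png

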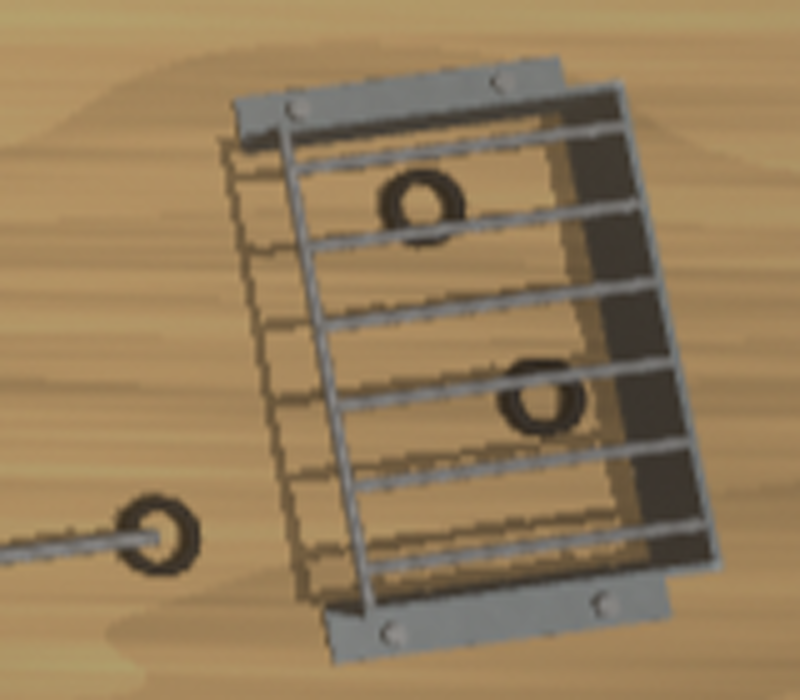

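Collar 3 is now well clear of the guard at crop (158,535). Next is the deep collar at (541,397).

>>> arm_command([
  [0, [0, 0, -1.2], 0],
  [0, [0, 0, -1.0], 0],
  [0, [0.5, 2.0, 0], 0],
  [0, [0.5, 2.5, 0], 0],
  [0, [0.5, 2.5, 0], 0],
])

```text
clock: 7.13
eef_pos: [414.0, -18.9, 42.7]
eef_rot: [3.141, -0.0, 0.136]
wrist_force: [-0.1, 0.9, -1.7]
finger_gap: 20.0
```

>>> arm_command([
  [0, [0.5, 2.5, 0], 0],
  [0, [0.5, 2.5, 0], 0],
  [0, [0.5, 2.5, 0], 0],
  [0, [0.5, 2.5, 0], 0],
  [0, [0.5, 2.0, 0], 0],
])

```text
clock: 7.55
eef_pos: [454.8, -135.5, 42.4]
eef_rot: [3.141, 0.0, 0.135]
wrist_force: [0.6, 1.2, -2.6]
finger_gap: 19.8
```

>>> arm_command([
  [0, [0.2, 0.7, 0], 0],
  [0, [0, 0, 0], 0],
  [0, [0, 0, 0], 0],
])

```text
clock: 7.8
eef_pos: [457.2, -139.5, 42.1]
eef_rot: [-3.141, 0.001, 0.135]
wrist_force: [-0.7, 0.4, -2.3]
finger_gap: 19.9
```

Run:
```python
from h import *
s,p,d=cam('top','t6'); print(s['clock'],s['eef_pos'],s['eef_rot'],s['finger_gap'],s['wrist_force'])
crop(p,350,195,510,335,5,'c_t6')
s,p,d=cam('scene','s6');crop(p,55,205,205,335,5,'c_s6')
```

```text
7.8 [ 457.17875909 -139.52800012   42.1205066 ] [-3.14101816e+00  7.76619327e-04  1.35122961e-01] 19.852643980676792 [-0.70015818  0.38370231 -2.2903768 ]
```

View pics/c_t6.png

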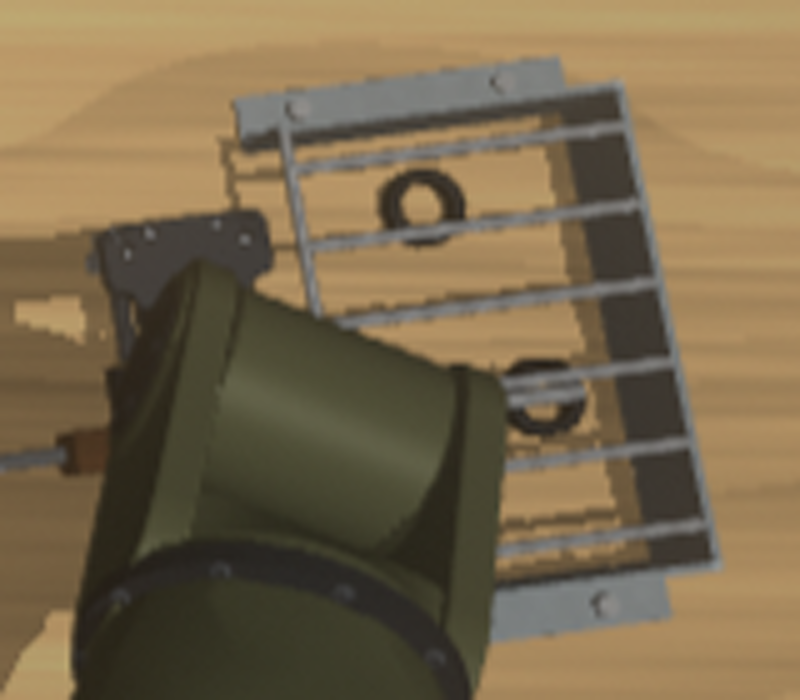

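View pics/c_s6.png

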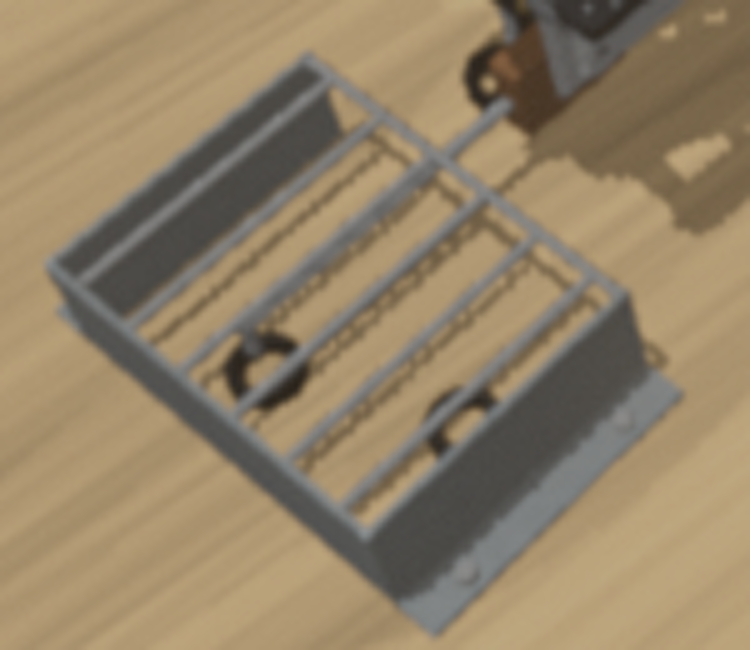

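Run:
```python
from h import *
g=lambda x,y,z:atz('top',*offc(x,y,350,195,5),z)[:2]
he=g(584,392,48); print('outer',he,toG(he), 'axis',he-4*GX)
q=g(542,398,12);print('collar',q,toG(q))
t=atz('scene',*offc(253,348,55,205,5),25)[:2]; print('scene tip',t,toG(t))
q=atz('scene',*offc(267,370,55,205,5),12)[:2]; print('scene collar',q,toG(q))
q=g(158,535,12);print('collar3',q,toG(q))
s=manip.read_state();w=s['eef_rot'][2];P=s['eef_pos'][:2];print('pred',P+193*np.array([np.sin(w),-np.cos(w)])-1.7*np.array([np.cos(w),np.sin(w)]))
```

```text
outer [ 482.47530461 -336.13372791] [ 41.7 -25.7] axis [ 481.93250461 -332.17092791]
collar [ 481.31598186 -329.98452566] [ 35.5 -26. ]
scene tip [ 479.79365339 -333.16949875] [ 38.4 -28. ]
scene collar [ 485.92280836 -333.01692685] [ 39.1 -21.9]
collar3 [ 415.48957998 -148.28471887] [-153.5  -66.6]
pred [ 481.85984199 -330.35456129]
```

>>> arm_command([
  [0, [0.25, -0.1, 0], 0],
  [0, [0, 0, 1.1], 0],
  [0, [0, 0, 1.1], 0],
  [0, [0, 0, 0], 0],
])

```text
clock: 8.23
eef_pos: [459.7, -137.9, 18.6]
eef_rot: [-3.141, 0.001, 0.137]
wrist_force: [-0.6, -0.4, -1.2]
finger_gap: 19.8
```

Run:
```python
from h import *
s,p,d=cam('scene','s7');crop(p,55,205,205,335,5,'c_s7'); print(s['clock'],s['eef_pos'],s['eef_rot'],s['finger_gap'],s['wrist_force'])
```

```text
8.2333 [ 459.73704456 -137.86370921   18.56124701] [-3.14093623e+00  8.91446134e-04  1.36568469e-01] 19.79397486599946 [-0.55134078 -0.38891474 -1.17287095]
```

View pics/c_s7.png

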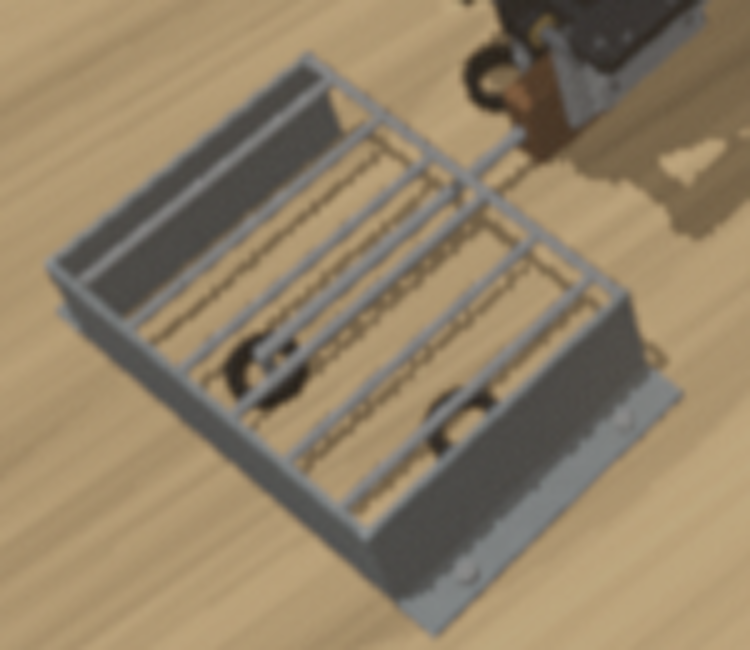

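>>> arm_command([
  [0, [0, -0.8, 0], 0],
  [0, [0, -1.6, 0], 0],
  [0, [0.1, -1.6, 0], 0],
  [0, [0.2, -1.6, 0], 0],
  [0, [0.2, -1.6, 0], 0],
])

```text
clock: 8.7
eef_pos: [454.8, -65.2, 20.2]
eef_rot: [-3.141, 0.001, 0.136]
wrist_force: [-0.2, 0.4, -1.3]
finger_gap: 20.1
```

>>> arm_command([
  [0, [0.3, -1.7, 0], 0],
  [0, [0.3, -1.7, 0], 0],
  [0, [0.3, -1.7, 0], 0],
  [0, [0.3, -1.7, 0], 0],
  [0, [0.3, -1.7, 0], 0],
])

```text
clock: 9.12
eef_pos: [458.1, 21.1, 20.2]
eef_rot: [-3.141, 0.001, 0.136]
wrist_force: [-0.4, 0.4, -1.9]
finger_gap: 20.0
```

>>> arm_command([
  [0, [0.2, -1.0, 0], 0],
  [0, [0, -0.6, 0], 0],
  [0, [0, 0, 0], 0],
  [0, [0, 0, 0], 0],
])

```text
clock: 9.45
eef_pos: [458.2, 35.8, 20.3]
eef_rot: [3.142, 0.0, 0.136]
wrist_force: [0.2, 0.5, -1.8]
finger_gap: 19.8
```

Run:
```python
from h import *
s,p,d=cam('top','t8'); print(s['clock'],s['eef_pos'],s['eef_rot'],s['finger_gap'],s['wrist_force'])
crop(p,350,195,510,335,5,'c_t8')
```

```text
9.45 [458.24019979  35.79112795  20.33307483] [3.14154782e+00 2.93198622e-04 1.36343145e-01] 19.775621837903714 [ 0.18678365  0.48339274 -1.77982142]
```

View pics/c_t8.png

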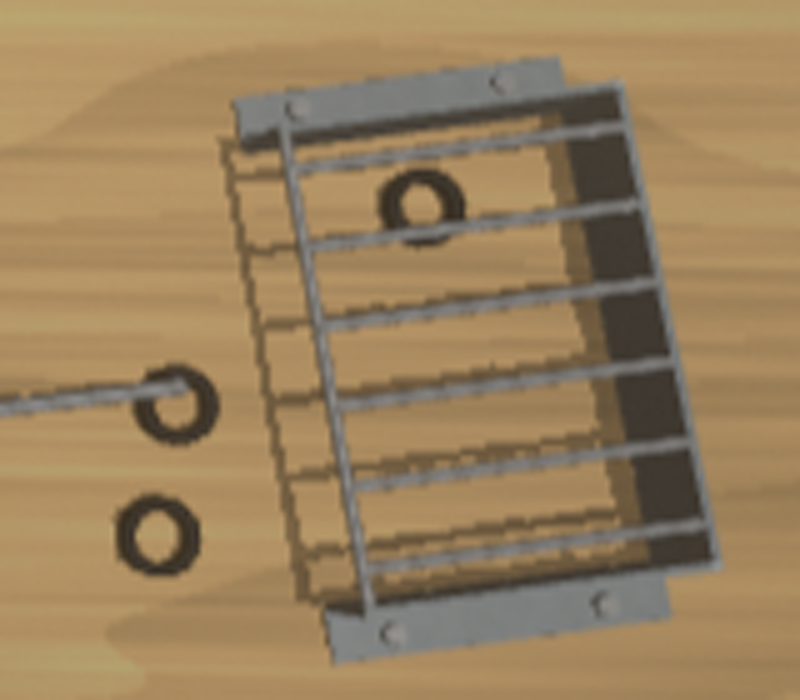

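>>> arm_command([
  [0, [0, 0, -1.2], 0],
  [0, [0, 0, -1.0], 0],
  [0, [1.4, 1.0, 0], 0],
  [0, [1.4, 1.6, 0], 0],
  [0, [1.4, 1.7, 0], 0],
])

```text
clock: 9.92
eef_pos: [506.8, -1.8, 43.3]
eef_rot: [3.141, -0.001, 0.136]
wrist_force: [-0.7, 0.9, -1.2]
finger_gap: 19.8
```

>>> arm_command([
  [0, [1.4, 2.2, 0], 0],
  [0, [1.2, 2.3, 0], 0],
  [0, [0.3, 2.3, 0], 0],
  [0, [0, 2.2, 0], 0],
  [0, [0, 0, 0], 0],
])

```text
clock: 10.33
eef_pos: [547.3, -90.0, 42.8]
eef_rot: [3.141, -0.001, 0.133]
wrist_force: [-0.1, -0.4, -1.1]
finger_gap: 19.7
```

>>> arm_command([
  [0, [0, 0, 0], 0],
  [0, [0, 0, 0], 0],
])

```text
clock: 10.5
eef_pos: [546.6, -86.1, 42.6]
eef_rot: [-3.141, 0.0, 0.135]
wrist_force: [0.3, 0.2, -1.3]
finger_gap: 19.6
```

Run:
```python
from h import *
s,p,d=cam('top','t9'); print(s['clock'],s['eef_pos'],s['eef_rot'],s['finger_gap'],s['wrist_force'])
crop(p,350,195,510,335,5,'c_t9')
s,p,d=cam('scene','s9');crop(p,55,205,205,335,5,'c_s9')
```

```text
10.5 [546.57240052 -86.12058904  42.58839555] [-3.14142039e+00  7.70587737e-05  1.35460096e-01] 19.623080787894903 [ 0.26384173  0.21282801 -1.28854759]
```

View pics/c_t9.png

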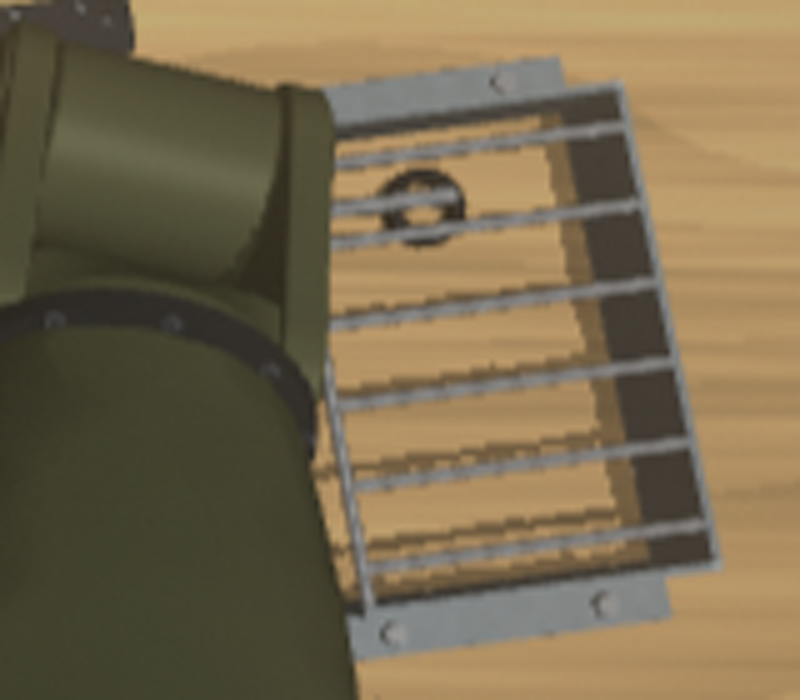

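View pics/c_s9.png

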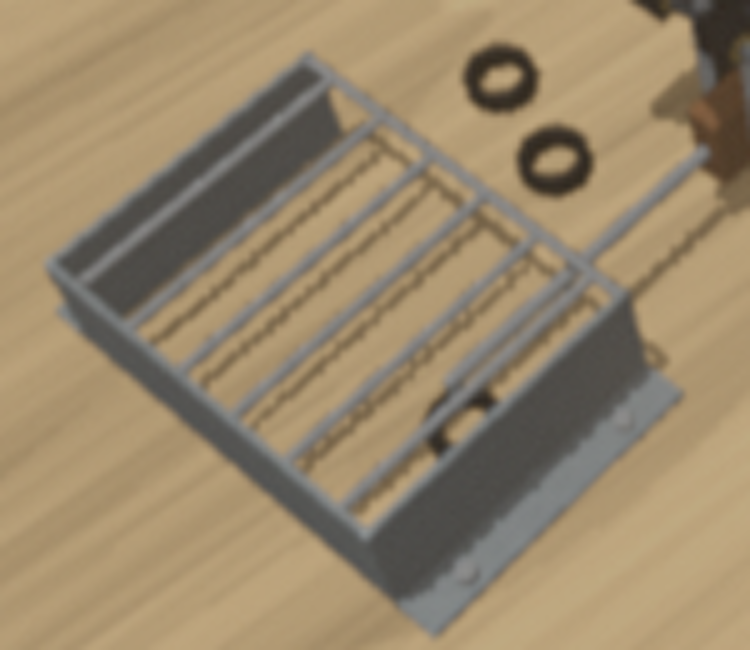

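Run:
```python
from h import *
g=lambda x,y,z:atz('top',*offc(x,y,350,195,5),z)[:2]
he=g(460,195,48); print('outer',he,toG(he), 'axis',he-4*GX)
q=g(422,207,12);print('collar',q,toG(q))
t=atz('scene',*offc(450,383,55,205,5),50)[:2]; print('scene rod end top',t,toG(t))
q=atz('scene',*offc(466,423,55,205,5),12)[:2]; print('scene collar',q,toG(q))
```

```text
outer [ 572.24921858 -283.96732914] [ 2.2 70.3] axis [ 571.70641858 -280.00452914]
collar [ 571.11303641 -277.59974054] [-4.2 70. ]
scene rod end top [ 573.57182459 -280.64939594] [-0.9 72.1]
scene collar [ 573.63647806 -280.19292364] [-1.3 72.2]
```

>>> arm_command([
  [0, [0, 0, 0.8], 0],
  [0, [0, 0, 0.8], 0],
  [0, [0, 0, 0.6], 0],
  [0, [0, 0, 0], 0],
])

```text
clock: 10.93
eef_pos: [546.0, -85.7, 18.7]
eef_rot: [-3.141, 0.002, 0.136]
wrist_force: [0.5, -0.3, -1.5]
finger_gap: 19.7
```

Run:
```python
from h import *
s,p,d=cam('top','t10');crop(p,350,195,510,335,5,'c_t10'); print(s['clock'],s['eef_pos'],s['eef_rot'],s['finger_gap'],s['wrist_force'])
```

```text
10.9333 [545.98860731 -85.74320672  18.6643495 ] [-3.14071733e+00  2.26591333e-03  1.36413775e-01] 19.741793459815316 [ 0.50285284 -0.26893116 -1.54932466]
```

View pics/c_t10.png

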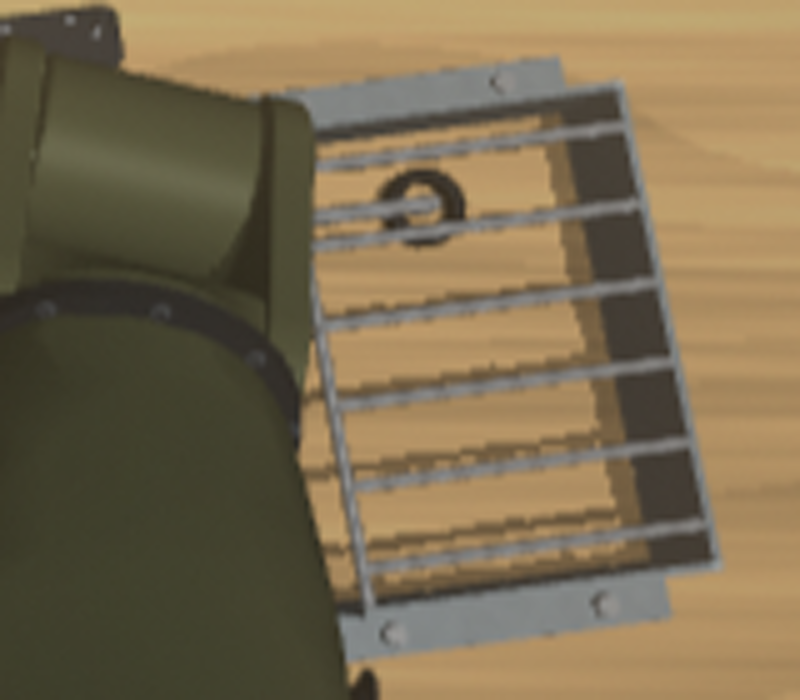

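>>> arm_command([
  [0, [0, -0.8, 0], 0],
  [0, [0, -1.6, 0], 0],
  [0, [0, -1.6, 0], 0],
  [0, [0, -1.6, 0], 0],
  [0, [0, -1.6, 0], 0],
])

```text
clock: 11.4
eef_pos: [536.9, -13.7, 20.8]
eef_rot: [3.142, -0.0, 0.136]
wrist_force: [0.3, 0.0, -2.6]
finger_gap: 19.8
```

>>> arm_command([
  [0, [0, -1.6, 0], 0],
  [0, [0, -1.6, 0], 0],
  [0, [0, -1.6, 0], 0],
  [0, [0, -1.6, 0], 0],
  [0, [0, -1.0, 0], 0],
])

```text
clock: 11.82
eef_pos: [526.8, 60.2, 20.8]
eef_rot: [-3.141, -0.0, 0.137]
wrist_force: [-0.2, 0.7, -1.1]
finger_gap: 19.8
```

>>> arm_command([
  [0, [0, -0.4, 0], 0],
  [0, [0, 0, 0], 0],
  [0, [0, 0, 0], 0],
])

```text
clock: 12.07
eef_pos: [526.6, 62.2, 20.6]
eef_rot: [3.141, -0.0, 0.136]
wrist_force: [-0.0, -0.1, -0.5]
finger_gap: 19.8
```

Run:
```python
from h import *
s,p,d=cam('top','t11'); print(s['clock'],s['eef_pos'],s['eef_rot'],s['finger_gap'],s['wrist_force'])
```

```text
12.0667 [526.58105584  62.1906485   20.55502609] [ 3.14149801e+00 -2.04994006e-04  1.36151318e-01] 19.826497099881532 [-0.0343722  -0.12109577 -0.46277025]
```

View pics/t11.png

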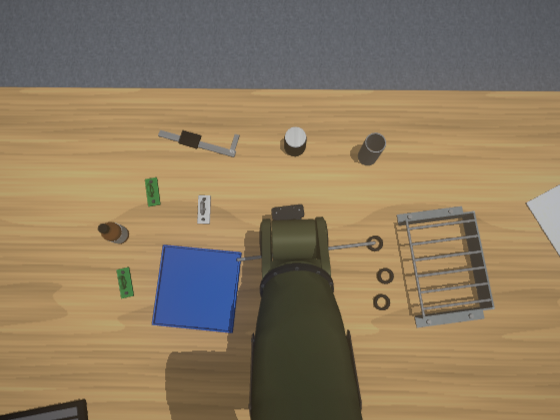

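All three collars are clear at (374,243), (385,275) and (381,301). Next I'll refine the keeper pose from the earlier wrist crop.

Run:
```python
from h import *
s=dict(eef_pos=np.array([622.734,101.70,199.91]),eef_rot=np.array([3.14138,.00061,-.195887]))
g=lambda x,y,z:atz('wrist',*offc(x,y,215,0,8),z,s)[:2]
C=np.array([g(75,188,6),g(590,68,6),g(635,312,6),g(128,422,6)]);print(C.round(1),C.mean(0))
e=C[1]-C[0];f=C[2]-C[3];print('long',np.hypot(*e),np.hypot(*f),np.degrees(np.arctan2(e[1],e[0])),np.degrees(np.arctan2(f[1],f[0])),'short',np.hypot(*(C[3]-C[0])),np.hypot(*(C[2]-C[1])))
h=np.array([g(170,283,6),g(540,200,6)]);print('bolts',h,h.mean(0),np.degrees(np.arctan2(*(h[1]-h[0])[::-1])))
print('eye top',g(345,160,41))
print('tail top-cam',atz('top',242,259,27))
```

```text
[[598.2 289.3]
 [667.1 290. ]
 [667.5 260.5]
 [598.5 260.5]] [632.79739406 275.07647252]
long 68.902691557399 69.01477205321662 0.5800974734693514 0.02461405668007563 short 28.770111124415283 29.439469471404866
bolts [[607.81948004 275.85869617]
 [657.71669009 276.09119856]] [632.76808507 275.97494736] 0.26697502340749085
eye top [633.85280325 274.80490968]
tail top-cam [509.3819732  177.97223929  27.        ]
```

Run:
```python
from h import *
plan(634.3,98,42,0.003,7,cur=[526.6,62.2,42,0.136],dec=1)
```

```text
0 [np.float64(1.6), np.float64(-0.3), -0.0] 0.019 | 16.3
1 [np.float64(1.6), np.float64(-0.3), -0.0] 0.019 | 16.3
2 [np.float64(1.6), np.float64(-0.4), -0.0] 0.019 | 16.5
3 [np.float64(1.6), np.float64(-0.4), -0.0] 0.019 | 16.5
4 [np.float64(1.5), np.float64(-0.4), -0.0] 0.019 | 15.5
0 [np.float64(1.6), np.float64(-0.4), -0.0] 0.019 | 16.5
1 [np.float64(1.5), np.float64(-0.5), -0.0] 0.019 | 15.8
end 634.2 97.9 42.0 0.003
```

>>> arm_command([
  [0, [0, 0, -1.1], 0],
  [0, [0, 0, -1.1], 0],
  [0, [1.6, -0.3, 0], 0.019],
  [0, [1.6, -0.3, 0], 0.019],
  [0, [1.6, -0.4, 0], 0.019],
])

```text
clock: 12.53
eef_pos: [574.2, 77.7, 44.3]
eef_rot: [3.142, -0.002, 0.077]
wrist_force: [-0.4, -0.7, -1.5]
finger_gap: 19.2
```

>>> arm_command([
  [0, [1.6, -0.4, 0], 0.019],
  [0, [1.5, -0.4, 0], 0.019],
  [0, [1.6, -0.4, 0], 0.019],
  [0, [1.5, -0.5, 0], 0.019],
  [0, [0, 0, 0], 0],
])

```text
clock: 12.95
eef_pos: [636.2, 98.3, 43.8]
eef_rot: [-3.141, -0.002, 0.002]
wrist_force: [-0.2, -1.7, -1.1]
finger_gap: 19.7
```

>>> arm_command([
  [0, [0, 0, 0.7], 0],
  [0, [0, 0, 0.7], 0],
  [0, [0, 0, 0.6], 0],
  [0, [0, 0, 0], 0],
])

```text
clock: 13.28
eef_pos: [632.8, 97.7, 20.8]
eef_rot: [3.141, 0.003, 0.003]
wrist_force: [0.0, 0.0, -1.8]
finger_gap: 19.7
```

Run:
```python
from h import *
s,p,d=cam('wrist','w12'); print(s['clock'],s['eef_pos'],s['eef_rot'],s['finger_gap'],s['wrist_force'])
s,p2,d=cam('top','t12');crop(p2,180,150,300,270,5,'c_t12')
s,p3,d=cam('scene','s12');crop(p3,250,150,370,240,6,'c_s12')
```

```text
13.2833 [632.7934269   97.67640971  20.79588991] [3.14132511e+00 2.70508005e-03 2.92780282e-03] 19.749578205853354 [ 0.01712381  0.00454615 -1.81696296]
```

View pics/w12.png

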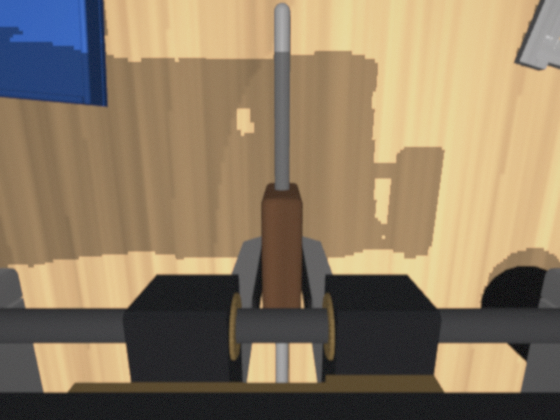

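View pics/c_t12.png

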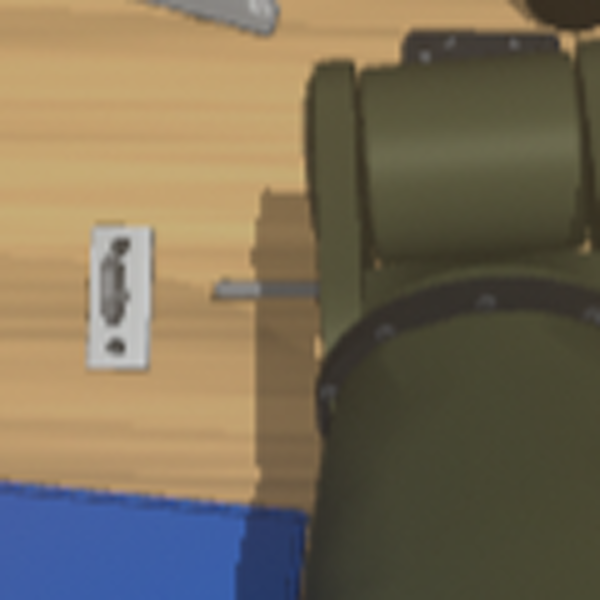

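View pics/c_s12.png

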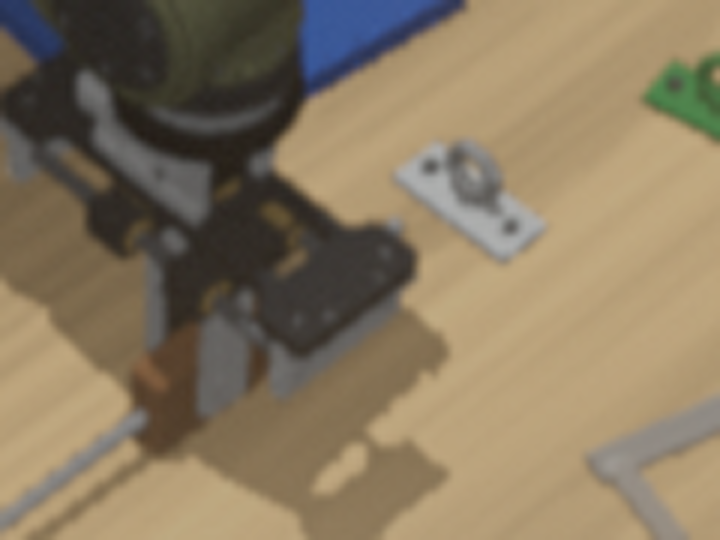

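Run:
```python
from h import *
s=manip.read_state()
print(atz('wrist',283,3,26,s),atz('wrist',282.5,100,26,s),atz('wrist',282,175,26,s))
print('top tail',atz('top',*offc(213,290,180,150,5),26))
print('top rod near arm',atz('top',*offc(310,290,180,150,5),26))
k=lambda x,y,z:atz('top',*offc(x,y,180,150,5),z)
print('foot',np.mean([k(94,226,6),k(154,228,6),k(149,370,6),k(87,369,6)],0), 'bolts',k(120,244,6),k(115,346,6))
print('eye ring',k(122,258,25),k(110,310,25))
def c(P): return (proj('top',P)-[180,150])*5+2
print(c([632.8,275.5,25]),c([632.8,275.5,41]),c([632.8-16,275.5,25]),c([632.8+16,275.5,25]))
crop(cv2.imread('pics/t12.png')[:,:,::-1],192,188,232,228,16,'c_e12')
```

```text
[634.18763164 228.05972388  26.        ] [634.16511817 183.16539493  26.        ] [634.08297217 143.94356648  26.        ]
top tail [631.54395116 228.74347578  26.        ]
top rod near arm [632.0826513  182.30862729  26.        ]
foot [630.83226956 276.12167414   6.        ] bolts [657.58652436 277.70661152   6.        ] [607.07383605 278.07507679   6.        ]
eye ring [646.84444797 273.15020547  25.        ] [621.43000621 277.86759755  25.        ]
[[115.91541345 286.6933605 ]] [[110.24511545 280.42479595]] [[114.54162704 319.59404225]] [[117.28255764 253.95175232]]
```

View pics/c_e12.png

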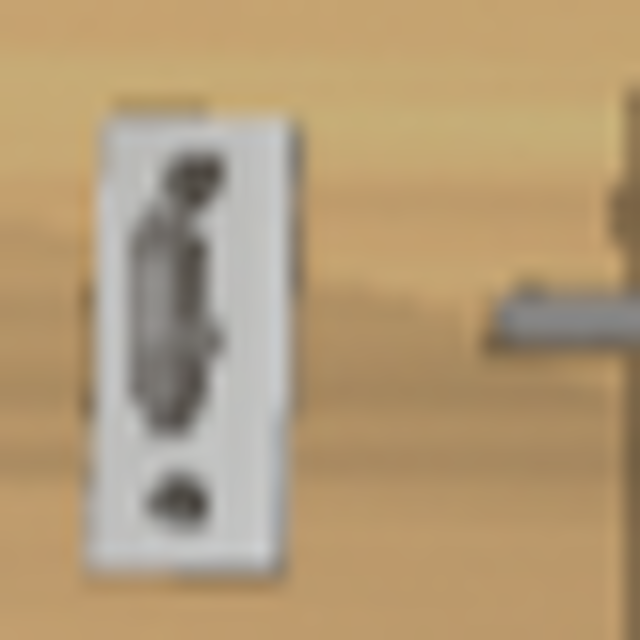

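Relative to the eye, the rod axis is off by +0.3 mm in the top view and +1.4 mm in the wrist view, against ±4 mm clearance. I'll insert it slowly.

>>> arm_command([
  [0, [-0.1, -1.0, 0.1], 0],
  [0, [0, -1.0, 0], 0],
  [0, [0, -1.0, 0], 0],
  [0, [0, -0.8, 0], 0],
  [0, [0, -0.8, 0], 0],
])

```text
clock: 13.85
eef_pos: [632.9, 145.5, 21.5]
eef_rot: [-3.142, -0.0, 0.004]
wrist_force: [0.1, 0.1, -1.8]
finger_gap: 19.6
```

>>> arm_command([
  [0, [0, -0.5, 0], 0],
  [0, [0, -0.5, 0], 0],
  [0, [0, -0.5, 0], 0],
  [0, [0, 0, 0], 0],
])

```text
clock: 14.18
eef_pos: [632.8, 159.9, 21.4]
eef_rot: [-3.141, -0.0, 0.004]
wrist_force: [-0.5, -0.3, -1.6]
finger_gap: 20.1
```

Run:
```python
from h import *
s,p2,d=cam('top','t13'); print(s['clock'],s['eef_pos'],s['eef_rot'],s['finger_gap'],s['wrist_force'])
crop(p2,190,180,250,240,10,'c_t13')
s,p3,d=cam('scene','s13');crop(p3,280,150,370,220,8,'c_s13')
```

```text
14.1833 [632.84112147 159.92731375  21.43155577] [-3.14148212e+00 -2.76216722e-05  3.63215301e-03] 20.06728771487854 [-0.4717769  -0.31012676 -1.64017505]
```

View pics/c_t13.png

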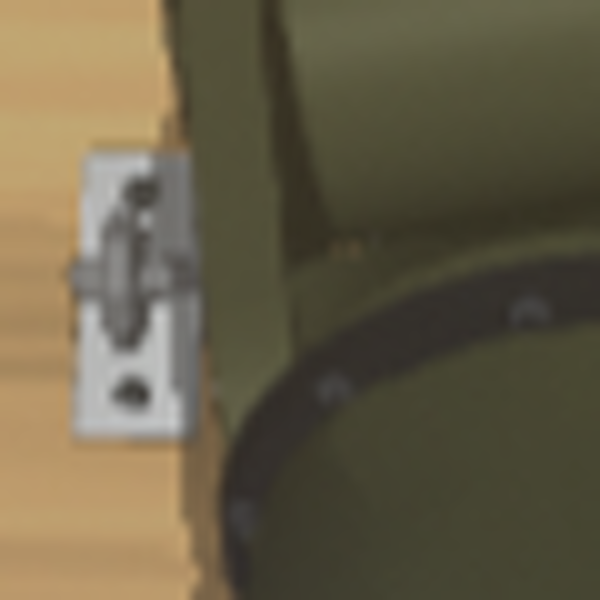

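View pics/c_s13.png

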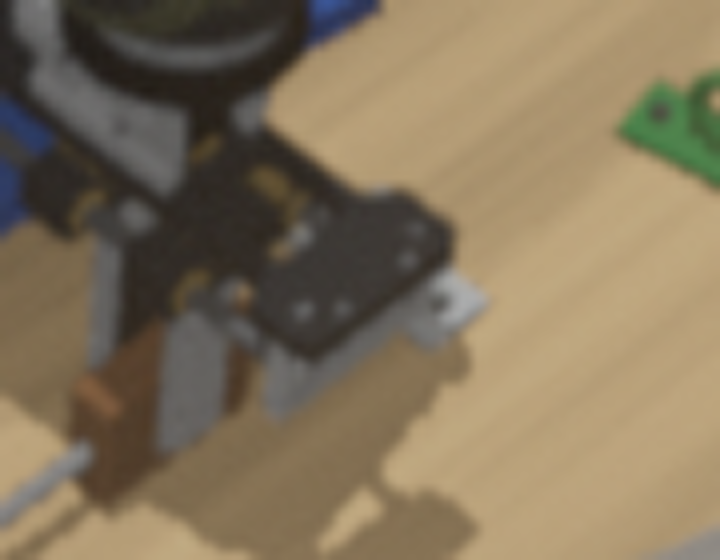

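The tail has passed through the eye and its tip shows on the far side at crop (75,275). Another 35 mm, then lower and release.

>>> arm_command([
  [0, [0, -0.9, 0], 0],
  [0, [0, -0.9, 0], 0],
  [0, [0, -0.9, 0], 0],
  [0, [0, -0.8, 0], 0],
  [0, [0, 0, 0], 0],
])

```text
clock: 14.7
eef_pos: [632.6, 196.0, 21.4]
eef_rot: [-3.141, -0.0, 0.005]
wrist_force: [-0.9, 0.1, -0.8]
finger_gap: 19.6
```

>>> arm_command([
  [0, [0, 0, 0.1], 0],
  [0, [0, 0, 0.1], 0],
  [0, [0, 0, 0], 0],
  [0, [0, 0, 0], 0],
])

```text
clock: 15.03
eef_pos: [632.8, 193.7, 19.3]
eef_rot: [3.142, 0.0, 0.003]
wrist_force: [0.5, -0.1, -1.7]
finger_gap: 19.6
```

Run:
```python
from h import *
s,p2,d=cam('top','t14'); print(s['clock'],s['eef_pos'],s['eef_rot'],s['finger_gap'],s['wrist_force'])
crop(p2,170,180,230,240,10,'c_t14')
```

```text
15.0333 [632.78435963 193.68556034  19.31224756] [3.14150268e+00 2.51318145e-04 2.58315597e-03] 19.62558313252943 [ 0.45378397 -0.10009654 -1.68182267]
```

View pics/c_t14.png

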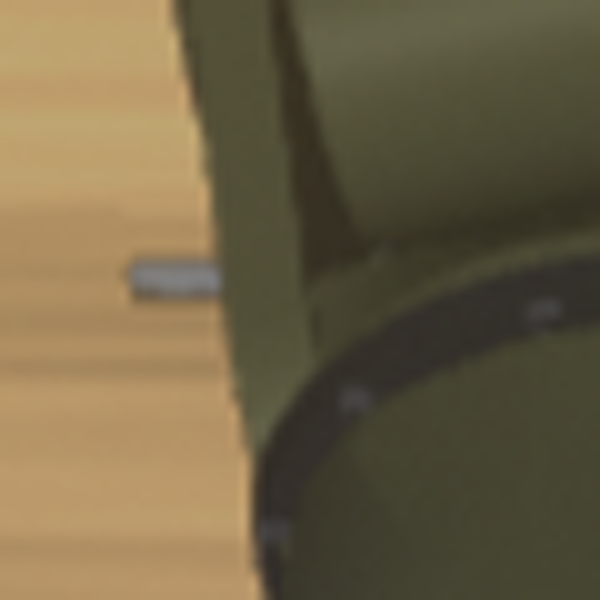

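>>> arm_command([
  [0, [0, 0, 0.07], 0],
  [0, [0, 0, 0], 0],
  [0.3, [0, 0, 0], 0],
  [0.4, [0, 0, 0], 0],
  [0.6, [0, 0, 0], 0],
])

```text
clock: 15.5
eef_pos: [632.9, 194.1, 19.0]
eef_rot: [-3.141, -0.0, 0.003]
wrist_force: [-0.2, -0.4, -1.0]
finger_gap: 36.6
```

>>> arm_command([
  [0.6, [0, 0, 0], 0],
  [0.6, [0, 0, 0], 0],
  [0.6, [0, 0, 0], 0],
  [0.6, [0, 0, 0], 0],
  [0.6, [0, 0, 0], 0],
])

```text
clock: 15.92
eef_pos: [632.8, 194.1, 18.8]
eef_rot: [-3.142, 0.0, 0.003]
wrist_force: [0.4, 1.0, 0.8]
finger_gap: 56.2
```

>>> arm_command([
  [0.6, [0, 0, -2.0], 0],
  [0.6, [0, 0, -3.5], 0],
  [0.6, [0, 0, -4.0], 0],
  [0.6, [0, 0, -4.0], 0],
  [0.6, [0, 0, -3.0], 0],
])

```text
clock: 16.33
eef_pos: [633.1, 194.1, 187.6]
eef_rot: [-3.141, -0.003, 0.003]
wrist_force: [-0.0, -0.2, 0.7]
finger_gap: 56.5
```

Run:
```python
from h import *
s,p,d=cam('top','t15'); print(s['clock'],s['eef_pos'],s['finger_gap'])
crop(p,355,215,425,325,7,'c_t15')
s,p3,d=cam('wrist','w15')
```

```text
16.3333 [633.11495719 194.13720511 187.55943008] 56.473430445465006
```

View pics/c_t15.png

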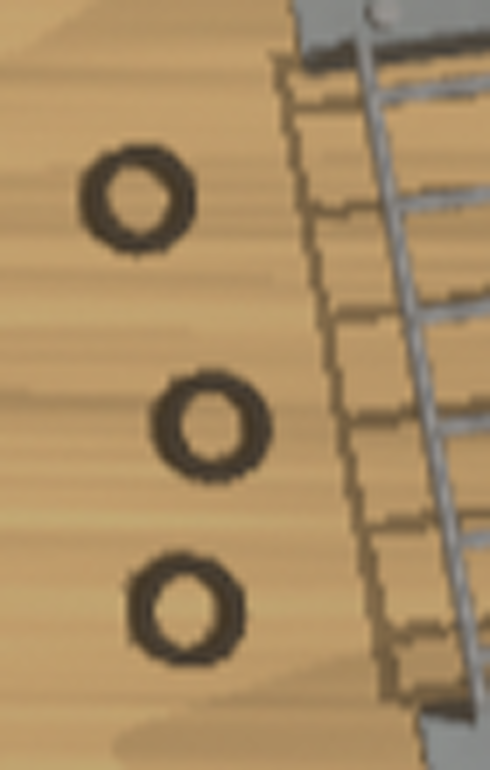

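View pics/w15.png

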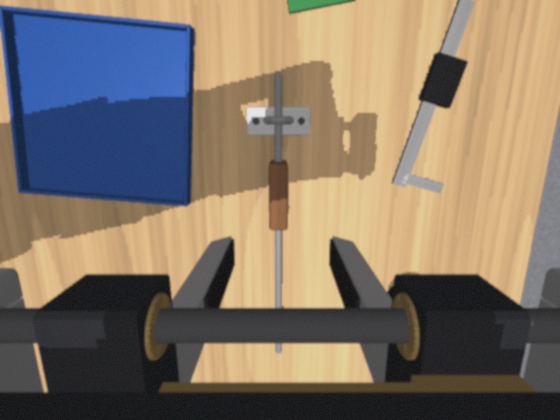

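The rod is standing through the eye: tail (278,73), eye (278,121), block below. Next I'll pick up the collars. They lie in front of the guard at crop (138,200), (211,427) and (186,608).

Run:
```python
from h import *
s=manip.read_state()
g=lambda x,y,z:atz('top',*offc(x,y,355,215,7),z)[:2]
for c in [(138,200),(211,427),(186,608)]: q=g(*c,10);print(q.round(1),toG(q))
A=lambda u,v:atz('wrist',u,v,18,s)[:2]
T=np.array([A(4,9),A(193,27),A(190,204),A(20,191)]);print('tray wrist',T.round(1),T.mean(0))
tl=atz('wrist',278,73,25,s);e=atz('wrist',278,121,41,s);print('tail',tl,'eye top',e)
q=g(138,200,10)
plan(q[0],q[1],70,-1.435,12,cur=[633,194,188,.003],dec=1)
```

```text
[ 552.5 -135.5] [-147.6   70.8]
[ 476.  -158.4] [-135.3   -8.1]
[ 415.9 -148.6] [-153.1  -66.3]
tray wrist [[365.6 378.4]
 [548.  363.9]
 [533.6 184.4]
 [347.  198.7]] [448.52338023 281.34204266]
tail [632.14205158 320.82108603  25.        ] eye top [632.23806554 273.93261908  41.        ]
0 [np.float64(-0.7), np.float64(2.7), 1.0] 0.12 | 29.6
1 [np.float64(-0.3), np.float64(2.8), 1.0] 0.12 | 29.9
2 [np.float64(-0.0), np.float64(2.8), 1.0] 0.12 | 29.7
3 [np.float64(0.3), np.float64(2.8), 1.0] 0.12 | 29.9
4 [np.float64(0.7), np.float64(2.8), 1.0] 0.12 | 30.5
0 [np.float64(1.0), np.float64(2.7), 1.0] 0.12 | 30.5
1 [np.float64(1.3), np.float64(2.5), 1.0] 0.12 | 29.9
2 [np.float64(1.6), np.float64(2.3), 1.0] 0.12 | 29.7
3 [np.float64(1.9), np.float64(2.1), 0.9] 0.12 | 29.7
4 [np.float64(2.1), np.float64(1.9), 1.0] 0.119 | 30.0
0 [np.float64(2.3), np.float64(1.7), 0.9] 0.119 | 30.0
1 [np.float64(2.4), np.float64(1.3), 1.0] 0.12 | 29.1
end 552.8 -135.0 70.0 -1.435
```

>>> arm_command([
  [0.6, [-0.7, 2.7, 1.0], 0.12],
  [0.6, [-0.3, 2.8, 1.0], 0.12],
  [0.6, [0, 2.8, 1.0], 0.12],
  [0.6, [0.3, 2.8, 1.0], 0.12],
  [0.6, [0.7, 2.8, 1.0], 0.12],
])

```text
clock: 16.85
eef_pos: [598.5, 55.9, 132.4]
eef_rot: [3.141, 0.001, -0.603]
wrist_force: [1.2, -0.4, 0.1]
finger_gap: 56.3
```

>>> arm_command([
  [0.65, [1.0, 2.7, 1.0], 0.12],
  [0.65, [1.3, 2.5, 1.0], 0.12],
  [0.65, [1.6, 2.3, 1.0], 0.12],
  [0.65, [1.9, 2.1, 0.9], 0.12],
  [0.65, [2.1, 1.9, 1.0], 0.119],
])

```text
clock: 17.27
eef_pos: [565.7, -81.9, 83.6]
eef_rot: [3.141, 0.0, -1.202]
wrist_force: [2.0, 0.5, 0.8]
finger_gap: 61.4
```

>>> arm_command([
  [0.65, [2.3, 1.7, 0.9], 0.119],
  [0.65, [2.4, 1.3, 1.0], 0.12],
  [0.65, [0, 0, 0], 0],
  [0.65, [0, 0, 0], 0],
  [0.65, [0, 0, 0], 0],
])

```text
clock: 17.68
eef_pos: [552.6, -134.4, 65.5]
eef_rot: [3.141, 0.0, -1.433]
wrist_force: [-0.3, 0.3, 0.3]
finger_gap: 60.9
```

Run:
```python
from h import *
s,p,d=cam('wrist','w16'); print(s['clock'],s['eef_pos'],s['eef_rot'],s['finger_gap'])
```

```text
17.6833 [ 552.61994636 -134.41438872   65.50158977] [ 3.14127389e+00  3.37449959e-04 -1.43327015e+00] 60.88862360461257
```

View pics/w16.png

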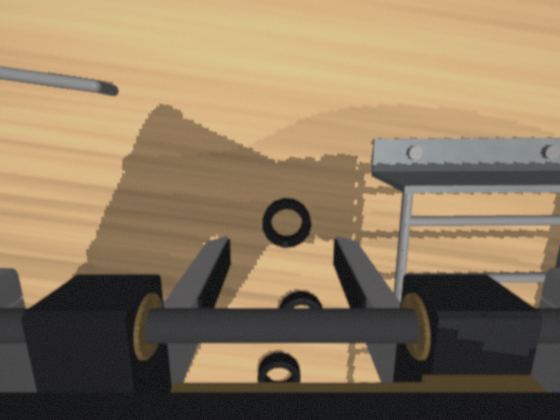

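Run:
```python
from h import *
s=manip.read_state()
q=atz('wrist',287,222,12,s);print(q, 'size',np.linalg.norm(atz('wrist',262,222,12,s)-atz('wrist',311,222,12,s)))
plan(q[0],q[1],3,-1.433,3,dec=1)
```

```text
[ 555.96916778 -137.81072093   12.        ] size 37.085639069838265
0 [np.float64(0.1), np.float64(-0.1), np.float64(2.1)] 0.0 | 21.0
1 [np.float64(0.2), np.float64(-0.1), np.float64(2.1)] 0.0 | 21.1
2 [np.float64(0.1), np.float64(-0.1), np.float64(2.1)] 0.0 | 21.0
end 556.3 -137.6 2.8 -1.433
```

>>> arm_command([
  [0.65, [0.1, -0.1, 2.1], 0],
  [0.65, [0.2, -0.1, 2.1], 0],
  [0.65, [0.1, -0.1, 2.0], 0],
  [0.65, [0, 0, 0], 0],
  [0.3, [0, 0, 0], 0],
], force=20)

```text
clock: 18.15
eef_pos: [556.2, -137.5, 3.7]
eef_rot: [3.141, 0.0, -1.433]
wrist_force: [-0.7, 0.5, 0.4]
finger_gap: 57.3
```

>>> arm_command([
  [0.2, [0, 0, 0], 0],
  [0.2, [0, 0, 0], 0],
  [0.2, [0, 0, 0], 0],
  [0.2, [0, 0, 0], 0],
  [0.2, [0, 0, 0], 0],
])

```text
clock: 18.57
eef_pos: [556.5, -138.3, 4.6]
eef_rot: [-3.141, -0.0, -1.435]
wrist_force: [-0.5, 2.3, 7.3]
finger_gap: 36.1
```

Run:
```python
from h import *
plan(497,279,65,-1.435,12,cur=[556.5,-138.3,65,-1.435],dec=1)
```

```text
0 [np.float64(-3.5), np.float64(0.0), -0.0] -0.0 | 35.0
1 [np.float64(-3.5), np.float64(0.0), -0.0] -0.0 | 35.0
2 [np.float64(-3.5), np.float64(0.0), -0.0] -0.0 | 35.0
3 [np.float64(-3.5), np.float64(0.0), -0.0] -0.0 | 35.0
4 [np.float64(-3.5), np.float64(0.0), -0.0] -0.0 | 35.0
0 [np.float64(-3.5), np.float64(0.0), -0.0] -0.0 | 35.0
1 [np.float64(-3.5), np.float64(0.0), -0.0] -0.0 | 35.0
2 [np.float64(-3.5), np.float64(0.0), -0.0] -0.0 | 35.0
3 [np.float64(-3.5), np.float64(0.1), -0.0] -0.0 | 35.0
4 [np.float64(-3.6), np.float64(0.0), -0.0] -0.0 | 36.0
0 [np.float64(-3.5), np.float64(0.1), -0.0] -0.0 | 35.0
1 [np.float64(-3.6), np.float64(0.0), -0.0] -0.0 | 36.0
end 497.4 279.5 65.0 -1.435
```

>>> arm_command([
  [0.2, [0, 0, -1.0], 0],
  [0.2, [0, 0, -2.0], 0],
  [0.2, [0, 0, -3.0], 0],
  [0.2, [0, 0, 0], 0],
])

```text
clock: 18.9
eef_pos: [558.4, -139.2, 69.5]
eef_rot: [-3.135, -0.003, -1.435]
wrist_force: [1.2, -1.2, 0.8]
finger_gap: 36.7
```

>>> arm_command([
  [0.2, [-2.0, 0, 0], 0],
  [0.2, [-3.5, 0, 0], 0],
  [0.2, [-3.5, 0, 0], 0],
  [0.2, [-3.5, 0, 0], 0],
  [0.2, [-3.5, 0, 0], 0],
])

```text
clock: 19.32
eef_pos: [534.0, 21.4, 64.3]
eef_rot: [-3.141, -0.0, -1.435]
wrist_force: [0.6, -0.3, -0.7]
finger_gap: 36.1
```

>>> arm_command([
  [0.2, [-3.5, 0, 0], 0],
  [0.2, [-3.5, 0, 0], 0],
  [0.2, [-3.5, 0, 0], 0],
  [0.2, [-3.5, 0.1, 0], 0],
  [0.2, [-3.5, 0.1, 0], 0],
])

```text
clock: 19.73
eef_pos: [508.4, 194.8, 64.3]
eef_rot: [-3.141, 0.0, -1.435]
wrist_force: [-0.0, 0.6, 0.0]
finger_gap: 36.2
```

>>> arm_command([
  [0.2, [-3.5, 0, 0], 0],
  [0.2, [-3.5, 0, 0], 0],
  [0.2, [-1.6, 0, 0], 0],
  [0.2, [0, 0, 0], 0],
  [0.2, [0, 0, 0], 0],
])

```text
clock: 20.15
eef_pos: [496.9, 278.8, 63.9]
eef_rot: [-3.142, -0.0, -1.433]
wrist_force: [0.5, -0.0, -0.1]
finger_gap: 36.5
```

Run:
```python
from h import *
s,p,d=cam('wrist','w17'); print(s['clock'],s['eef_pos'],s['eef_rot'],s['finger_gap'])
```

```text
20.15 [496.91513809 278.76040006  63.90781942] [-3.14155968e+00 -1.23878266e-04 -1.43343306e+00] 36.466483419764344
```

View pics/w17.png

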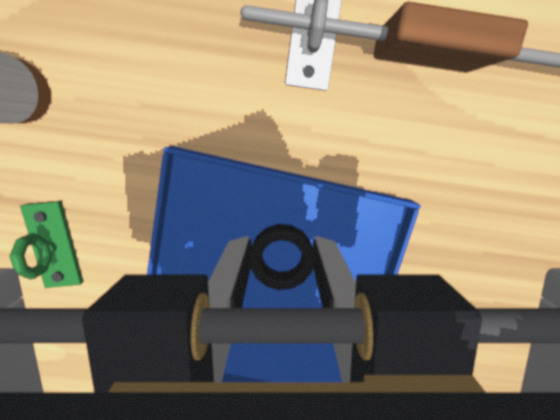

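The collar is held level over the tray, and the rod through the keeper is visible at the top of the view. I'll lower and release.

>>> arm_command([
  [0.2, [0, 0, 2.5], 0],
  [0.2, [0, 0, 2.0], 0],
  [0.2, [0, 0, 1.0], 0],
  [0.2, [0, 0, 0], 0],
  [0.2, [0, 0, 0], 0],
])

```text
clock: 20.62
eef_pos: [497.5, 277.6, 8.9]
eef_rot: [3.141, -0.0, -1.436]
wrist_force: [-0.3, 0.2, 0.2]
finger_gap: 36.2
```

>>> arm_command([
  [0.5, [0, 0, 0], 0],
  [0.55, [0, 0, 0], 0],
  [0.55, [0, 0, 0], 0],
  [0.55, [0, 0, 0], 0],
  [0.55, [0, 0, -2.0], 0],
])

```text
clock: 21.03
eef_pos: [495.5, 277.6, 26.2]
eef_rot: [3.137, -0.002, -1.435]
wrist_force: [-0.6, -0.5, -0.3]
finger_gap: 51.3
```

>>> arm_command([
  [0.6, [0, 0, -3.0], 0],
  [0.6, [0, 0, -2.0], 0],
  [0.6, [0, 0, 0], 0],
])

```text
clock: 21.28
eef_pos: [498.9, 279.4, 83.3]
eef_rot: [-3.135, 0.002, -1.435]
wrist_force: [1.5, 0.1, 1.2]
finger_gap: 56.3
```

Run:
```python
from h import *
s,p,d=cam('wrist','w18'); print(s['clock'],s['eef_pos'],s['eef_rot'],s['finger_gap'])
s,p,d=cam('top','t18')
crop(p,355,215,425,325,7,'c_t18')
```

```text
21.2833 [498.91927754 279.3564734   83.25471527] [-3.13526214e+00  2.03704039e-03 -1.43478577e+00] 56.25086619396532
```

View pics/w18.png

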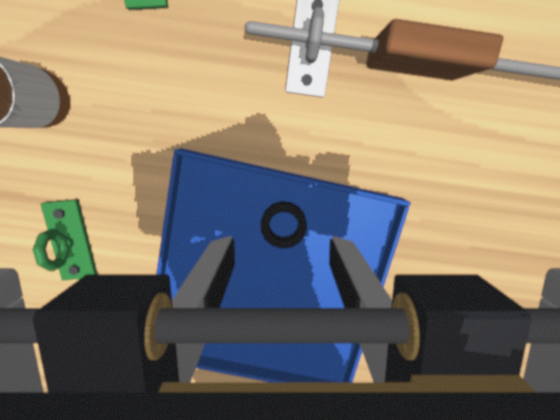

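View pics/c_t18.png

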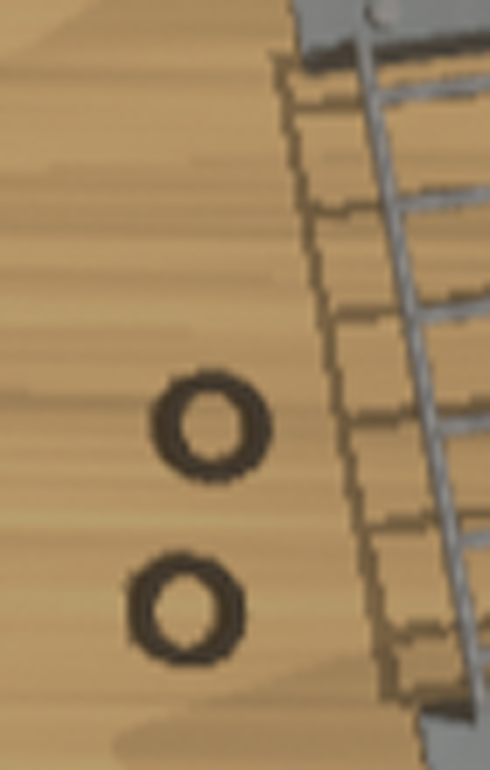

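Run:
```python
from h import *
plan(479.5,-161,60,-1.435,13,cur=[497,278.5,79,-1.435],dec=1)
```

```text
0 [np.float64(3.3), np.float64(0.6), 0.1] -0.0 | 33.6
1 [np.float64(3.3), np.float64(0.6), 0.1] -0.0 | 33.6
2 [np.float64(3.3), np.float64(0.6), 0.2] -0.0 | 33.6
3 [np.float64(3.3), np.float64(0.6), 0.1] -0.0 | 33.6
4 [np.float64(3.3), np.float64(0.6), 0.2] -0.0 | 33.6
0 [np.float64(3.4), np.float64(0.6), 0.1] -0.0 | 34.5
1 [np.float64(3.3), np.float64(0.6), 0.2] -0.0 | 33.6
2 [np.float64(3.4), np.float64(0.6), 0.1] -0.0 | 34.5
3 [np.float64(3.3), np.float64(0.6), 0.2] -0.0 | 33.6
4 [np.float64(3.4), np.float64(0.6), 0.1] -0.0 | 34.5
0 [np.float64(3.3), np.float64(0.6), 0.2] -0.0 | 33.6
1 [np.float64(3.4), np.float64(0.5), 0.1] -0.0 | 34.4
2 [np.float64(3.3), np.float64(0.6), 0.2] -0.0 | 33.6
end 479.3 -160.9 60.0 -1.435
```

>>> arm_command([
  [0.65, [3.3, 0.6, 0.1], 0],
  [0.65, [3.3, 0.6, 0.1], 0],
  [0.65, [3.3, 0.6, 0.2], 0],
  [0.65, [3.3, 0.6, 0.1], 0],
  [0.65, [3.3, 0.6, 0.2], 0],
])

```text
clock: 21.8
eef_pos: [488.8, 109.4, 70.6]
eef_rot: [3.14, -0.0, -1.435]
wrist_force: [0.3, 0.1, 0.0]
finger_gap: 61.1
```

>>> arm_command([
  [0.65, [3.4, 0.6, 0.1], 0],
  [0.65, [3.3, 0.6, 0.2], 0],
  [0.65, [3.4, 0.6, 0.1], 0],
  [0.65, [3.3, 0.6, 0.2], 0],
  [0.65, [3.4, 0.6, 0.1], 0],
])

```text
clock: 22.22
eef_pos: [481.7, -61.0, 63.5]
eef_rot: [3.14, 0.001, -1.435]
wrist_force: [0.8, -0.1, 0.5]
finger_gap: 60.8
```

>>> arm_command([
  [0.65, [3.3, 0.6, 0.2], 0],
  [0.65, [3.4, 0.5, 0.1], 0],
  [0.65, [3.3, 0.6, 0.2], 0],
  [0.65, [0, 0, 0], 0],
  [0.65, [0, 0, 0], 0],
])

```text
clock: 22.63
eef_pos: [478.6, -161.9, 58.4]
eef_rot: [3.14, 0.001, -1.438]
wrist_force: [0.7, 0.9, -0.2]
finger_gap: 60.9
```

Run:
```python
from h import *
s,p,d=cam('wrist','w19'); print(s['clock'],s['eef_pos'],s['eef_rot'],s['finger_gap'])
```

```text
22.6333 [ 478.57634834 -161.94079211   58.44995151] [ 3.13969112e+00  1.14665551e-03 -1.43764491e+00] 60.851937365739225
```

View pics/w19.png

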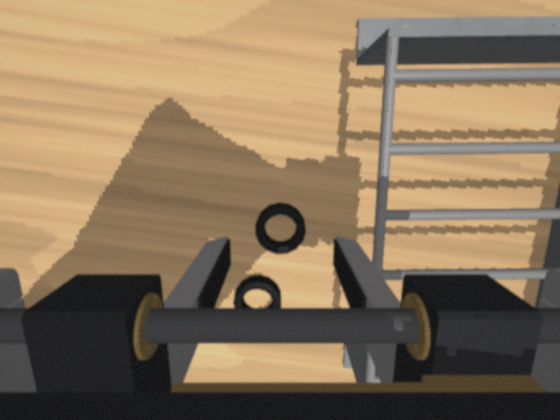

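Run:
```python
from h import *
s=manip.read_state()
q=atz('wrist',280,228,12,s);print(q, 'other',atz('wrist',258,299,12,s))
plan(q[0],q[1],4,-1.436,3,dec=1)
```

```text
[ 478.5913592  -159.71563693   12.        ] other [ 418.82096646 -150.4767126    12.        ]
0 [np.float64(-0.0), np.float64(0.0), np.float64(1.8)] -0.0 | 18.0
1 [np.float64(-0.1), np.float64(0.0), np.float64(1.8)] -0.0 | 18.0
2 [np.float64(-0.0), np.float64(0.0), np.float64(1.9)] -0.0 | 19.0
end 478.7 -159.9 3.7 -1.436
```

>>> arm_command([
  [0.65, [-0.1, 0, 1.8], 0],
  [0.65, [0, 0, 1.8], 0],
  [0.65, [0, 0, 1.9], 0],
  [0.65, [0, 0, 0], 0],
  [0.3, [0, 0, 0], 0],
], force=20)

```text
clock: 23.1
eef_pos: [478.9, -158.8, 4.2]
eef_rot: [3.14, 0.001, -1.434]
wrist_force: [0.7, -0.4, -0.0]
finger_gap: 57.9
```

>>> arm_command([
  [0.2, [0, 0, 0], 0],
  [0.2, [0, 0, 0], 0],
  [0.2, [0, 0, 0], 0],
  [0.2, [0, 0, 0], 0],
  [0.2, [0, 0, 0], 0],
])

```text
clock: 23.52
eef_pos: [479.8, -160.1, 5.6]
eef_rot: [-3.14, -0.001, -1.435]
wrist_force: [-0.1, 2.0, 7.9]
finger_gap: 36.7
```

>>> arm_command([
  [0.2, [0, 0, -1.0], 0],
  [0.2, [0, 0, -2.0], 0],
  [0.2, [0, 0, -3.0], 0],
  [0.2, [0, 0, 0], 0],
])

```text
clock: 23.85
eef_pos: [481.5, -160.9, 70.0]
eef_rot: [-3.136, -0.004, -1.435]
wrist_force: [1.0, -0.1, 1.3]
finger_gap: 36.6
```

Run:
```python
from h import *
plan(446,282,65,-1.435,12,dec=1)
```

```text
0 [np.float64(-3.7), np.float64(-0.2), np.float64(0.0)] -0.0 | 37.1
1 [np.float64(-3.7), np.float64(-0.2), np.float64(0.0)] -0.0 | 37.1
2 [np.float64(-3.7), np.float64(-0.2), np.float64(0.1)] -0.0 | 37.1
3 [np.float64(-3.7), np.float64(-0.2), np.float64(0.0)] -0.0 | 37.1
4 [np.float64(-3.7), np.float64(-0.2), np.float64(0.1)] -0.0 | 37.1
0 [np.float64(-3.7), np.float64(-0.2), np.float64(0.0)] -0.0 | 37.1
1 [np.float64(-3.7), np.float64(-0.2), np.float64(0.1)] -0.0 | 37.1
2 [np.float64(-3.7), np.float64(-0.2), np.float64(0.0)] -0.0 | 37.1
3 [np.float64(-3.7), np.float64(-0.2), np.float64(0.1)] -0.0 | 37.1
4 [np.float64(-3.7), np.float64(-0.2), np.float64(0.0)] -0.0 | 37.1
0 [np.float64(-3.7), np.float64(-0.2), np.float64(0.1)] -0.0 | 37.1
1 [np.float64(-3.7), np.float64(-0.3), np.float64(0.0)] -0.0 | 37.1
end 446.2 282.4 65.0 -1.435
```

>>> arm_command([
  [0.2, [-2.5, -0.1, 0], 0],
  [0.2, [-3.7, -0.2, 0], 0],
  [0.2, [-3.7, -0.2, 0], 0],
  [0.2, [-3.7, -0.2, 0], 0],
  [0.2, [-3.7, -0.2, 0], 0],
])

```text
clock: 24.27
eef_pos: [464.4, 14.0, 65.2]
eef_rot: [-3.141, -0.0, -1.436]
wrist_force: [0.0, -0.2, -1.1]
finger_gap: 36.1
```

>>> arm_command([
  [0.2, [-3.7, -0.2, 0], 0],
  [0.2, [-3.7, -0.2, 0], 0],
  [0.2, [-3.7, -0.2, 0], 0],
  [0.2, [-3.7, -0.2, 0], 0],
  [0.2, [-3.7, -0.2, 0], 0],
])

```text
clock: 24.68
eef_pos: [449.3, 199.0, 65.2]
eef_rot: [-3.141, 0.0, -1.435]
wrist_force: [0.4, -1.0, -0.1]
finger_gap: 36.5
```

>>> arm_command([
  [0.2, [-3.7, -0.2, 0], 0],
  [0.2, [-3.2, -0.3, 0], 0],
  [0.2, [-1.6, -0.1, 0], 0],
  [0.2, [0, 0, 0], 0],
  [0.2, [0, 0, 0], 0],
])

```text
clock: 25.1
eef_pos: [443.8, 282.5, 64.8]
eef_rot: [3.141, -0.0, -1.434]
wrist_force: [-0.4, -0.7, 0.1]
finger_gap: 36.5
```

Run:
```python
from h import *
s,p,d=cam('wrist','w20'); print(s['clock'],s['eef_pos'],s['eef_rot'],s['finger_gap'])
```

```text
25.1 [443.84594871 282.5328826   64.78111113] [ 3.14145938e+00 -1.57882072e-04 -1.43352136e+00] 36.451119413281745
```

View pics/w20.png

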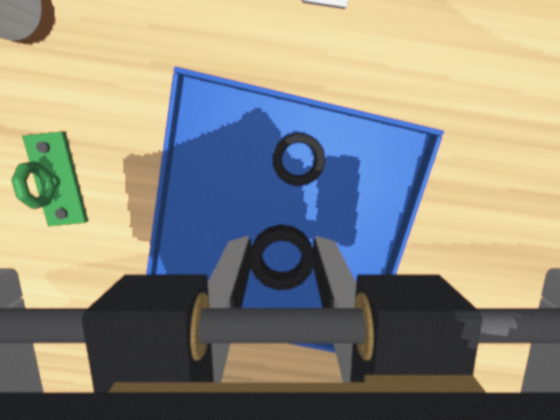

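>>> arm_command([
  [0.2, [0, 0, 2.5], 0],
  [0.2, [0, 0, 2.0], 0],
  [0.2, [0, 0, 1.1], 0],
  [0.2, [0, 0, 0], 0],
  [0.2, [0, 0, 0], 0],
])

```text
clock: 25.57
eef_pos: [444.4, 281.4, 8.8]
eef_rot: [3.141, -0.0, -1.436]
wrist_force: [0.4, -1.1, -0.1]
finger_gap: 36.7
```

>>> arm_command([
  [0.5, [0, 0, 0], 0],
  [0.55, [0, 0, 0], 0],
  [0.55, [0, 0, 0], 0],
  [0.55, [0, 0, 0], 0],
  [0.55, [0, 0, -2.0], 0],
])

```text
clock: 25.98
eef_pos: [442.7, 281.4, 26.5]
eef_rot: [3.137, -0.002, -1.435]
wrist_force: [-0.6, 0.0, 0.1]
finger_gap: 51.8
```

>>> arm_command([
  [0.6, [0, 0, -3.0], 0],
  [0.6, [0, 0, -2.0], 0],
  [0.6, [0, 0, 0], 0],
])

```text
clock: 26.23
eef_pos: [445.8, 283.3, 82.9]
eef_rot: [-3.136, 0.002, -1.435]
wrist_force: [0.5, 0.6, 0.6]
finger_gap: 56.3
```

Run:
```python
from h import *
s,p,d=cam('wrist','w21'); print(s['clock'],s['eef_pos'],s['eef_rot'],s['finger_gap'])
s,p,d=cam('top','t21')
crop(p,355,215,425,325,7,'c_t21')
plan(419,-150.5,60,-1.435,13,cur=[444,282.5,79,-1.435],dec=1)
```

```text
26.2333 [445.83148891 283.25694817  82.94307804] [-3.13561846e+00  2.25893213e-03 -1.43477392e+00] 56.26208211983815
0 [np.float64(3.3), np.float64(0.6), 0.1] -0.0 | 33.6
1 [np.float64(3.3), np.float64(0.6), 0.1] -0.0 | 33.6
2 [np.float64(3.3), np.float64(0.6), 0.2] -0.0 | 33.6
3 [np.float64(3.3), np.float64(0.7), 0.1] -0.0 | 33.7
4 [np.float64(3.3), np.float64(0.6), 0.2] -0.0 | 33.6
0 [np.float64(3.3), np.float64(0.7), 0.1] -0.0 | 33.7
1 [np.float64(3.3), np.float64(0.6), 0.2] -0.0 | 33.6
2 [np.float64(3.2), np.float64(0.7), 0.1] -0.0 | 32.8
3 [np.float64(3.3), np.float64(0.6), 0.2] -0.0 | 33.6
4 [np.float64(3.2), np.float64(0.7), 0.1] -0.0 | 32.8
0 [np.float64(3.3), np.float64(0.6), 0.2] -0.0 | 33.6
1 [np.float64(3.2), np.float64(0.7), 0.1] -0.0 | 32.8
2 [np.float64(3.3), np.float64(0.6), 0.2] -0.0 | 33.6
end 419.4 -150.8 60.0 -1.435
```

View pics/w21.png

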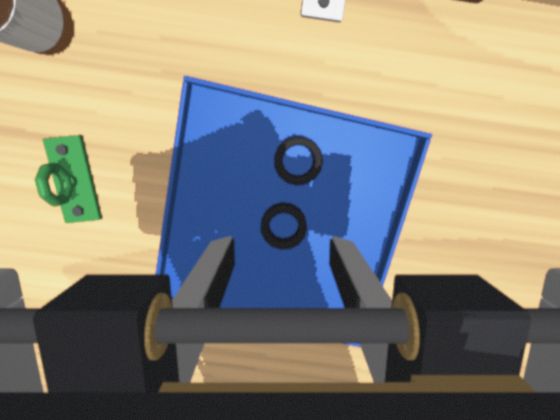

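View pics/c_t21.png

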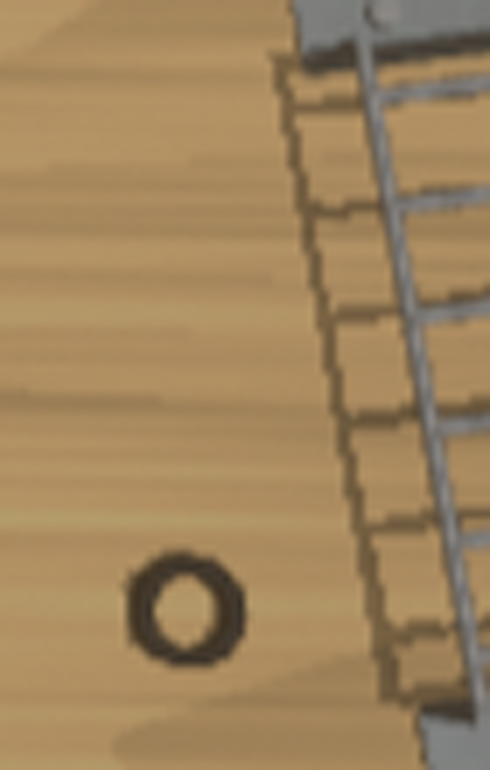

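Two collars are flat in the tray. The third hasn't moved.

>>> arm_command([
  [0.65, [3.3, 0.6, 0.1], 0],
  [0.65, [3.3, 0.6, 0.1], 0],
  [0.65, [3.3, 0.6, 0.2], 0],
  [0.65, [3.3, 0.7, 0.1], 0],
  [0.65, [3.3, 0.6, 0.2], 0],
])

```text
clock: 26.75
eef_pos: [434.7, 113.1, 70.6]
eef_rot: [3.14, -0.0, -1.435]
wrist_force: [1.5, 0.0, 0.1]
finger_gap: 60.8
```

>>> arm_command([
  [0.65, [3.3, 0.7, 0.1], 0],
  [0.65, [3.3, 0.6, 0.2], 0],
  [0.65, [3.2, 0.7, 0.1], 0],
  [0.65, [3.3, 0.6, 0.2], 0],
  [0.65, [3.2, 0.7, 0.1], 0],
])

```text
clock: 27.17
eef_pos: [424.1, -52.8, 63.6]
eef_rot: [3.14, 0.001, -1.435]
wrist_force: [0.6, -0.4, 0.1]
finger_gap: 61.0
```

>>> arm_command([
  [0.65, [3.3, 0.6, 0.2], 0],
  [0.65, [3.2, 0.7, 0.1], 0],
  [0.65, [3.3, 0.6, 0.2], 0],
  [0.65, [0, 0, 0], 0],
  [0.65, [0, 0, 0], 0],
])

```text
clock: 27.58
eef_pos: [418.7, -151.8, 58.6]
eef_rot: [3.14, 0.001, -1.438]
wrist_force: [-0.2, 1.2, -0.1]
finger_gap: 60.7
```

Run:
```python
from h import *
s,p,d=cam('wrist','w22'); print(s['clock'],s['eef_pos'],s['eef_rot'],s['finger_gap'])
```

```text
27.5833 [ 418.71157571 -151.82252491   58.61140677] [ 3.13981943e+00  1.21124294e-03 -1.43782582e+00] 60.73224049500522
```

View pics/w22.png

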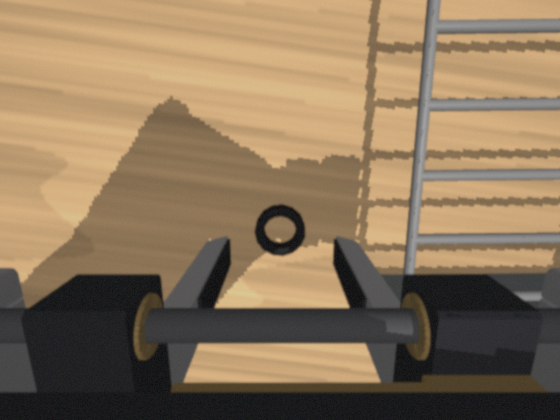

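The collar is centred at (280,229), as with the previous one, so I'll use the same descent.

>>> arm_command([
  [0.65, [-0.1, 0, 1.8], 0],
  [0.65, [0, 0, 1.8], 0],
  [0.65, [0, 0, 1.9], 0],
  [0.65, [0, 0, 0], 0],
  [0.3, [0, 0, 0], 0],
], force=20)

```text
clock: 28.05
eef_pos: [419.0, -148.8, 4.3]
eef_rot: [3.14, 0.001, -1.434]
wrist_force: [-0.1, 0.2, 0.3]
finger_gap: 57.3
```

>>> arm_command([
  [0.2, [0, 0, 0], 0],
  [0.2, [0, 0, 0], 0],
  [0.2, [0, 0, 0], 0],
  [0.2, [0, 0, 0], 0],
  [0.2, [0, 0, 0], 0],
])

```text
clock: 28.47
eef_pos: [419.9, -150.1, 5.5]
eef_rot: [-3.14, -0.0, -1.435]
wrist_force: [-0.7, 2.7, 7.5]
finger_gap: 36.9
```

>>> arm_command([
  [0.2, [0, 0, -1.0], 0],
  [0.2, [0, 0, -2.0], 0],
  [0.2, [0, 0, -3.0], 0],
  [0.2, [0, 0, 0], 0],
])

```text
clock: 28.8
eef_pos: [421.4, -151.0, 69.7]
eef_rot: [-3.136, -0.004, -1.435]
wrist_force: [0.5, 0.4, 1.1]
finger_gap: 36.6
```

Run:
```python
from h import *
plan(393,286,65,-1.435,12,cur=[419.5,-150,65,-1.435],dec=1)
```

```text
0 [np.float64(-3.6), np.float64(-0.3), -0.0] -0.0 | 36.1
1 [np.float64(-3.6), np.float64(-0.3), -0.0] -0.0 | 36.1
2 [np.float64(-3.6), np.float64(-0.3), -0.0] -0.0 | 36.1
3 [np.float64(-3.6), np.float64(-0.3), -0.0] -0.0 | 36.1
4 [np.float64(-3.6), np.float64(-0.3), -0.0] -0.0 | 36.1
0 [np.float64(-3.7), np.float64(-0.3), -0.0] -0.0 | 37.1
1 [np.float64(-3.6), np.float64(-0.2), -0.0] -0.0 | 36.1
2 [np.float64(-3.7), np.float64(-0.3), -0.0] -0.0 | 37.1
3 [np.float64(-3.6), np.float64(-0.2), -0.0] -0.0 | 36.1
4 [np.float64(-3.7), np.float64(-0.3), -0.0] -0.0 | 37.1
0 [np.float64(-3.6), np.float64(-0.2), -0.0] -0.0 | 36.1
1 [np.float64(-3.7), np.float64(-0.3), -0.0] -0.0 | 37.1
end 393.2 286.5 65.0 -1.435
```

>>> arm_command([
  [0.2, [-2.4, -0.3, 0], 0],
  [0.2, [-3.6, -0.3, 0], 0],
  [0.2, [-3.6, -0.3, 0], 0],
  [0.2, [-3.6, -0.3, 0], 0],
  [0.2, [-3.6, -0.3, 0], 0],
])

```text
clock: 29.22
eef_pos: [411.2, 19.9, 65.2]
eef_rot: [-3.141, -0.0, -1.436]
wrist_force: [0.7, 0.4, -0.3]
finger_gap: 36.3
```

>>> arm_command([
  [0.2, [-3.7, -0.3, 0], 0],
  [0.2, [-3.6, -0.2, 0], 0],
  [0.2, [-3.7, -0.3, 0], 0],
  [0.2, [-3.6, -0.2, 0], 0],
  [0.2, [-3.7, -0.3, 0], 0],
])

```text
clock: 29.63
eef_pos: [399.1, 203.2, 65.2]
eef_rot: [-3.141, 0.0, -1.435]
wrist_force: [0.9, -0.1, -0.3]
finger_gap: 37.0
```

>>> arm_command([
  [0.2, [-3.6, -0.2, 0], 0],
  [0.2, [-3.3, -0.3, 0], 0],
  [0.2, [-1.6, 0, 0], 0],
  [0.2, [0, 0, 0], 0],
  [0.2, [0, 0, 0], 0],
])

```text
clock: 30.05
eef_pos: [392.8, 286.6, 64.8]
eef_rot: [3.141, -0.0, -1.433]
wrist_force: [-0.1, -1.0, -1.1]
finger_gap: 36.9
```

Run:
```python
from h import *
s,p,d=cam('wrist','w23'); print(s['clock'],s['eef_pos'],s['eef_rot'],s['finger_gap'])
```

```text
30.05 [392.78826123 286.57790557  64.77896888] [ 3.14140280e+00 -2.44669656e-04 -1.43346340e+00] 36.87062899440585
```

View pics/w23.png

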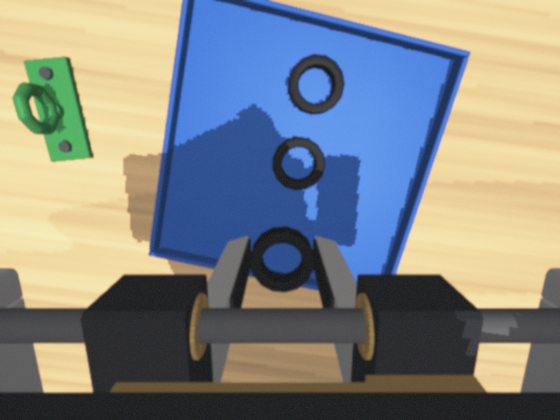

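Run:
```python
from h import *
s=manip.read_state()
print(atz('wrist',152,253,18,s),atz('wrist',395,275,18,s)); print(atz('wrist',298,163,15,s),atz('wrist',316,84,15,s))
```

```text
[360.16430625 379.69371669  18.        ] [367.58453872 194.60551032  18.        ]
[441.4732329  280.75259766  15.        ] [495.27159399 276.64801596  15.        ]
```

>>> arm_command([
  [0.2, [0, 0, 2.5], 0],
  [0.2, [0, 0, 2.0], 0],
  [0.2, [0, 0, 1.1], 0],
  [0.2, [0, 0, 0], 0],
  [0.2, [0, 0, 0], 0],
])

```text
clock: 30.52
eef_pos: [393.3, 285.6, 8.8]
eef_rot: [3.141, -0.0, -1.436]
wrist_force: [-0.2, -0.1, 0.9]
finger_gap: 36.7
```

>>> arm_command([
  [0.5, [0, 0, 0], 0],
  [0.55, [0, 0, 0], 0],
  [0.55, [0, 0, 0], 0],
  [0.55, [0, 0, 0], 0],
  [0.55, [0, 0, -2.0], 0],
])

```text
clock: 30.93
eef_pos: [391.7, 285.5, 26.7]
eef_rot: [3.137, -0.002, -1.435]
wrist_force: [0.3, -0.8, -0.8]
finger_gap: 51.7
```

>>> arm_command([
  [0.6, [0, 0, -4.0], 0],
  [0.6, [0, 0, -4.0], 0],
  [0.6, [0, 0, -4.0], 0],
  [0.6, [0, 0, -3.0], 0],
  [0.6, [0, 0, 0], 0],
])

```text
clock: 31.35
eef_pos: [394.9, 287.6, 185.1]
eef_rot: [-3.133, 0.004, -1.435]
wrist_force: [-0.1, 1.0, 1.1]
finger_gap: 56.3
```

>>> arm_command([
  [0.6, [3.5, 0, 0], 0],
  [0.6, [4.0, 0, 0], 0],
  [0.6, [4.0, 0, 0], 0],
  [0.6, [4.0, 0, 0], 0],
  [0.6, [4.0, 0, 0], 0],
])

```text
clock: 31.77
eef_pos: [419.2, 91.5, 178.6]
eef_rot: [-3.141, -0.0, -1.434]
wrist_force: [1.0, -0.4, -0.1]
finger_gap: 56.3
```

>>> arm_command([
  [0.6, [4.0, 0, 0], 0],
  [0.6, [2.0, 0, 0], 0],
  [0.6, [0, 0, 0], 0],
])

```text
clock: 32.02
eef_pos: [427.8, 30.7, 178.5]
eef_rot: [3.142, -0.0, -1.439]
wrist_force: [-0.4, 0.6, -0.3]
finger_gap: 56.5
```

Run:
```python
from h import *
s,p,d=cam('top','t24'); print(s['clock'],s['eef_pos'],s['finger_gap'],s['wrist_force'])
crop(p,130,170,390,350,3,'c_t24')
s,p3,d=cam('scene','s24');crop(p3,210,80,410,250,4,'c_s24')
```

```text
32.0167 [427.79210207  30.65927765 178.53908914] 56.468654859723046 [-0.43312891  0.55663408 -0.34335682]
```

View pics/c_t24.png

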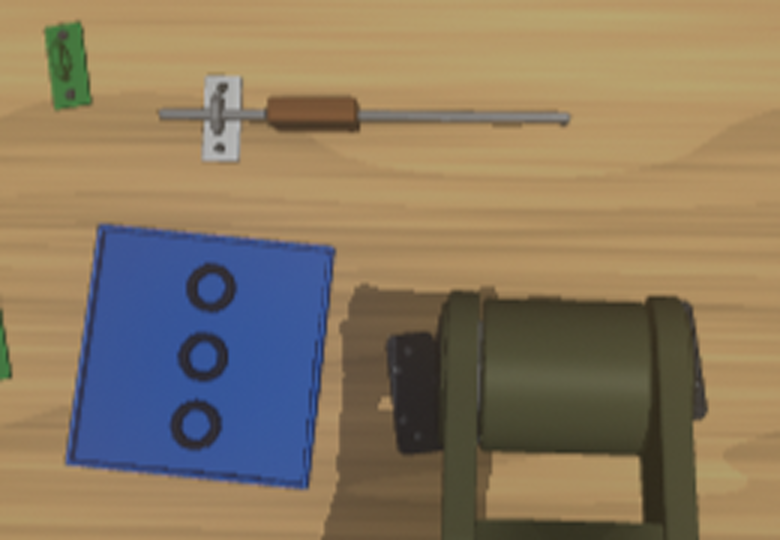

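View pics/c_s24.png

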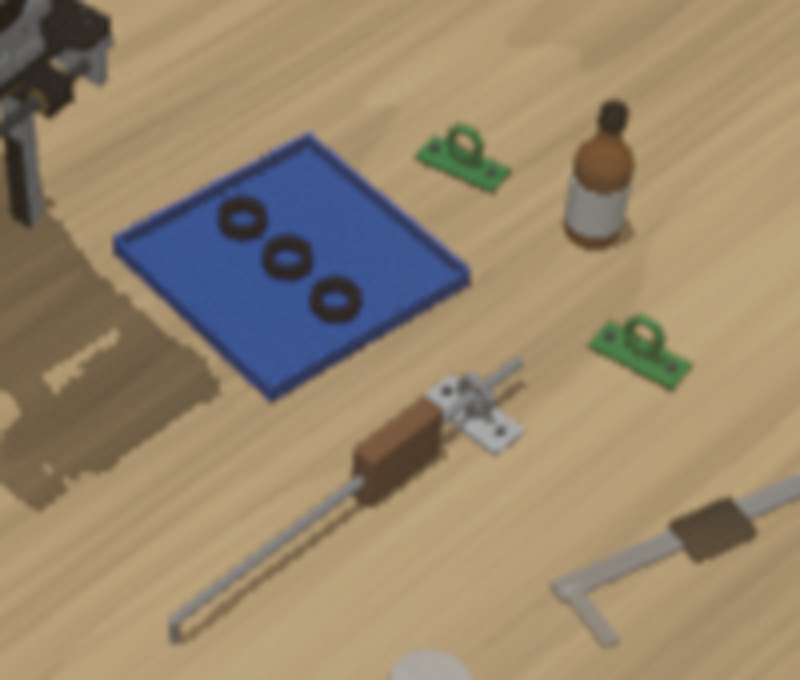

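View pics/t24.png

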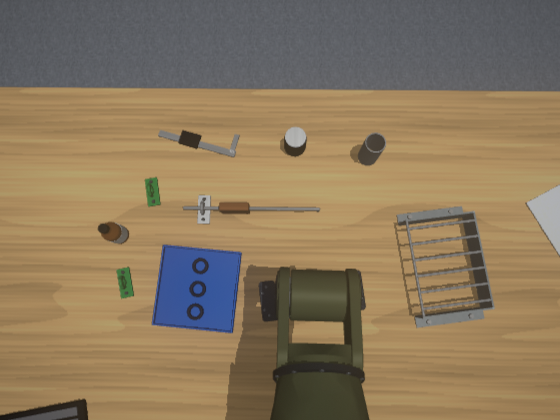

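The final views show three collars lying flat and separate in the tray at top (200,266), (197,289) and (195,311). The rod stands through the silver keeper with about 47 mm beyond the eye. The tube, bottle and can haven't moved, and the gripper is clear. I'm handing in.

Run:
```python
from cell import manip
print(manip.sign_off())
```

```text
the job is handed in; nothing more can be done
None
```

The job is handed in at about 32 s of the 210 s allowed; sign-off gives no verdict. Three collars were present. I drew each one out with the hook in its hole, then picked it up with the fingers outside the guard and set it in the blue tray.

Last checks, taken from the camera images:
- **Collars:** all three lie flat on the tray floor in a row, about 53 mm apart, none touching or stacked.
- **Rod:** it stands level on the desk with its plain end through the silver keeper. About 47 mm shows beyond the eye's centre, measured just after I let go.
- **Bystanders:** the tube, bottle and can look where they were at the start.
- **Gripper:** clear of everything at hand-in.

One disagreement came up: the top and wrist cameras differed by 2 to 7 mm in world x (rod, keeper, tray). I went by the wrist camera, or compared two things within one view, and every fit worked. I noticed no grip slackening or knocked collar.

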